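# Fetch the smoothing plane from behind the tins

## Robot

A 6-joint arm with a two-finger parallel gripper is mounted at the origin on a cart in front of the work surface, level with it; the furniture and walls round the work are solid. World frame = base frame: x ahead of the robot, y to its left, z up, the work surface at z = 0. Lengths are in mm, angles in rad, forces in N, time in s.
With the tool pointing down it reaches from about 350 to 875 mm from the base axis. Payload 4.2 kg.
Tool frame: the origin (TCP) lies midway between the tips of the shut fingers; the grasp point (between the pads) lies 19 mm behind it; z points along the fingers, y is the line along which they close (so a half turn about z gives the same grasp; the last joint's range is limited). The gripper opens to 85 mm and grips with 20 to 120 N. Pads are 22 mm wide; open, the fingers measure 114 mm over their backs; the gripper's body (76 mm by 85 mm) begins 54 mm behind the grasp point. The pads swing forward as they close: fully open they stand 13 mm farther back than shut.
Start: joints at [-1.091, 0.385, 0.008, 0, -1.194, -0.259], TCP at [136.899, -609.801, 207.012] pointing down, gripper open.
Joint ranges: [-3.14, 3.14], [-1.21, 2.06], [-1.07, 1.41], [-3.16, 2.05], [-2.99, -0.16], [-3.1, 3.1]. Speed limits (rad/s): [2.79, 2.79, 3.14, 3.14, 3.14, 3.14].

## Interface

Orientations are given as a unit quaternion [x, y, z, w].
In Python, from bench import arm gives the robot as it stands. The module is installed in compiled form; this text tells all that it offers.
- The arm moves only by the shell command python3 -m handwheel 'ROWS' [OPENING]. ROWS is JSON, a list of rows, each an object of numbers: "x", "y", "z": the shift along the world's x, y, z each as a share of 20 cm, from -1 to 1; "ax", "ay", "az": the turn, a rotation vector about the world's x, y, z each as a share of 90 degrees, from -1 to 1. In form: [{"x": .., "y": .., "z": .., "ax": .., "ay": .., "az": ..}, ...]. A call has exactly 8 rows; each row shifts and turns the commanded pose from where the row before left it; what a row does not reach is not made up. A row lasts 1/10 s, in which the tool goes at most 50 mm and 8.59 degrees, less where a joint would pass 70% of its speed; a pose out of reach is approached as far as the arm can. A call with a number of a shift or a turn outside -1 to 1 is refused whole. A call with a gripper value outside its range is refused whole. OPENING is the opening, from -1 (shut) to 1 (fully open), set as the call begins (- or left out, the last holds). The fingers move at their own pace and stop on an object; the grip force is fixed at half the most. Time passes only in rows, so rows that do not move let the fingers close, or fill a call up. It gives the time, the measured TCP pose, the force, the opening and the grip force at its end, in the units of the state.
- arm.read_state(): the state, without advancing time (a new reading comes with each control period).
- arm.get_image(name): name is "side" or "top" or "wrist"; returns the picture (420x560x3 uint8, red, green, blue); there is no depth.
- arm.camera_params(name): a dict with "K" (3x3 intrinsics, pixels), "k1" (the pictures are not rectified: a ray, as slopes to the right and down, at radius r is drawn at 1 + k1 r^2 times it, then the intrinsics apply), "position" and "orientation" of the camera in the world. Camera axes: x right, y down, z forward; pixel columns grow to the right and rows downward; lengths in mm; the calibration is good to about 2 mm. A picture is of the moment at which its call begins: read the wrist's pose just before it. camera_params takes no time and is no camera call; for the wrist camera it gives the pose at the moment of the call.
- arm.job_done(): hands the job in; it is judged then, once.
The state is a dict: "clock": time; "joints": joint angles; "joint_vel": joint speeds; "joint_efforts": joint torques, N m; "position": TCP position; "ee_rot": TCP orientation; "contact_force": force on the tool from outside, world axes, zero at the start; "wrist_torque": the same for the moment, N m; "gripper_width": finger opening in mm; "grasp_force": force on a finger pad.
Only numpy, scipy, OpenCV 4.12 (cv2) and the standard library are available. Lean on these libraries where they do the work, as an engineer would, in place of code of your own. Each camera call takes 0.05 s, during which the arm holds its last target. There are 200 camera calls.

## Task

The smoothing plane is hemmed in at the back of the wooden rack: first move the white tin, the oil can and the nail tin from the rack into the blue side tray, all three standing upright there together. Then lift out the plane and lay it flat on its sole on the middle of the green plane rest, lengthwise along it (either way round). Only when it lies there, stand each of the three back in the very recess of the rack that it came from. Never tip any of them over, and do not disturb the tape roll and the cork block in front.

Things in the scene. Friction and masses are not known exactly. Their poses are not given: they have to be found in the camera images.
- white_tin: White closed tin of paint, a cylinder 69 mm in diameter and 120 mm high, 0.3 kg, standing at the start in one of the three recesses of the rack (which one varies). Origin at the centre of its underside, z up. Best gripped from above across its diameter, about 90 mm above the origin.
- oil_can: Dark green oil can, 152 mm high, 0.16 kg: body 63 mm in diameter up to 71 mm, brass neck 20 mm wide up to 89 mm, then an upright spout on the centre line, 12 mm thick at its root, slightly tapered. In one of the rack's recesses at the start. Origin at the centre of its underside, z up. Grip from above by the spout, about 115 mm above the origin.
- nail_tin: Open brass-yellow tin full of nails (they belong to it, one rigid piece) that stands in the rack, 66 mm in diameter, wall 54 mm high, nail ends up to 69 mm, 0.24 kg. In one of the recesses of the rack at the start. Origin at the centre of its underside, z up. Gripped from above across its diameter, about 40 mm above the origin.
- smoothing_plane: Small orange-brown wooden plane in the rack's bay, 0.48 kg. Origin at the centre of its sole, z up. A block 52 mm wide (x), 165 mm long (y), 48 mm high; iron and wedge in the middle (34 mm wide, y -19 to +43 mm) rise to 75 mm. Grip from above across its width, about 32 mm above the origin, once the tins are away.
- rack: Fixed pale board, 165 (x) by 290 (y) by 16 mm high. Origin: centre of its underside; x points away from the robot, turned up to 0.15 rad. Three square recesses 80 by 80 mm, 10 mm deep (floor 6 mm above the origin) centred at x = -33.5 and y = -97, 0, +97 mm; behind them the plane's bay, 58 by 176 mm, as deep, centred at x = +44.5, y = 0.
- side_tray: Fixed square blue tray, the side area, 212 by 212 mm outside, walls 6 mm thick and 16 mm high, floor 6 mm above its origin, which is the centre of its underside. On the robot's left or right. There is room for all three tins standing apart: for example at tray (x, y) = (-50, -52), (-50, +52) and (+52, 0) mm.
- plane_rest: Fixed dark board with a green top, 88 mm (its x) by 205 mm (its y), 11 mm high, origin at the centre of its underside. On the other side from the tray. The plane shall lie centred on its top, the plane's y along the rest's y.
- tape_roll: Bystander: loose roll of pale tape lying flat in front of the rack, 96 mm in diameter, 24 mm high. Origin at the centre of its underside. To be left where it is.
- cork_block: Bystander: loose brown cork sanding block in front of the rack, 62 by 106 by 34 mm. Origin at the centre of its underside. To be left where it is.
Things that resemble listed ones, but are neither listed nor needed, are in the scene too. Several things have the shape of the white_tin; the one meant has the colours described above. There is more than one size of the oil_can; the job needs the smaller.

How it is judged (in metres and radians):
On the way, in this order (a step that is already met when the one before it is completed fails the run):
1. white tin, oil can and nail tin all stand upright in the side tray, the plane still lies in its bay (x of white_tin in the frame of side_tray between -0.076 and 0.076 m and y of white_tin in the frame of side_tray between -0.076 and 0.076 m and z of each of white_tin, oil_can, nail_tin in the frame of side_tray below 0.011 m and angle between each of white_tin, oil_can, nail_tin's own z axis and vertical below 0.08 rad and x of oil_can in the frame of side_tray between -0.076 and 0.076 m and y of oil_can in the frame of side_tray between -0.076 and 0.076 m and x of nail_tin in the frame of side_tray between -0.076 and 0.076 m and y of nail_tin in the frame of side_tray between -0.076 and 0.076 m and distance of smoothing_plane from where it was at the start of the episode below 0.02 m), for 0.2 s.
2. the plane lies on the plane rest, while the three still stand in the side tray (horizontal distance between smoothing_plane and plane_rest below 0.012 m and angle between the y axis of smoothing_plane and the y axis of plane_rest, either way round below 0.12 rad and z of smoothing_plane in the frame of plane_rest below 0.016 m and angle between each of smoothing_plane, white_tin, oil_can, nail_tin's own z axis and vertical below 0.08 rad and x of white_tin in the frame of side_tray between -0.076 and 0.076 m and y of white_tin in the frame of side_tray between -0.076 and 0.076 m and z of each of white_tin, oil_can, nail_tin in the frame of side_tray below 0.011 m and x of oil_can in the frame of side_tray between -0.076 and 0.076 m and y of oil_can in the frame of side_tray between -0.076 and 0.076 m and x of nail_tin in the frame of side_tray between -0.076 and 0.076 m and y of nail_tin in the frame of side_tray between -0.076 and 0.076 m), for 0.2 s.
At the end, for the whole second after the job is handed in: The three containers stand upright (0.06 rad) in the recesses they started in, within 15 mm of where they stood; the plane lies on its sole on the rest, within 12 mm of its centre and 0.12 rad of its length, either way round; all released and at rest (distance of each of white_tin, oil_can, nail_tin from where it was at the start of the episode below 0.015 m and angle between each of white_tin, oil_can, nail_tin's own z axis and vertical below 0.06 rad and horizontal distance between smoothing_plane and plane_rest below 0.012 m and angle between the y axis of smoothing_plane and the y axis of plane_rest, either way round below 0.12 rad and z of smoothing_plane in the frame of plane_rest below 0.016 m and angle between smoothing_plane's own z axis and vertical below 0.08 rad and linear speed of each of white_tin, oil_can, nail_tin, smoothing_plane below 0.02 m/s and angular speed of each of white_tin, oil_can, nail_tin, smoothing_plane below 0.2 rad/s); the robot touches nothing.
It fails at once if the tape roll or the cork block is shifted by more than 20 mm (distance of any of tape_roll, cork_block from where it was at the start of the episode above 0.02 m).
It fails at once if one of the three containers or the plane is tipped by more than 0.6 rad (angle between any of white_tin, oil_can, nail_tin, smoothing_plane's own z axis and vertical above 0.6 rad).
It also fails if it takes over 147 s, if anything falls off the work surface, if the arm or the gripper's body presses on something with over 40 N, if the wrist force passes 120 N, or if a joint passes its speed limit or range.

## Working session

There is one attempt and no reset: what is moved stays moved. The work goes in short steps, Python scripts to look and compute and a shell command to move; the robot and the scene stay as the last step left them, time stands still between calls to the robot, and variables do not carry over. Pictures are saved under pics/ and viewed, at most 14 in all, crops included, and the job is handed in when it is done.

```bash
mkdir -p pics; cat > h.py <<'E'
import numpy as np,cv2
from bench import arm
from scipy.spatial.transform import Rotation as R
def cam(n):
    c=arm.camera_params(n);return c
def ray(c,u,v):
    K=np.array(c["K"]);d=np.array([(u-K[0,2])/K[0,0],(v-K[1,2])/K[1,1]]);s=d.copy()
    for _ in range(20): s=d/(1+c["k1"]*(s@s))
    return R.from_quat(c["orientation"]).apply([s[0],s[1],1.0]),np.array(c["position"])
def onz(c,u,v,z):
    d,p=ray(c,u,v);return p+d*(z-p[2])/d[2]
def proj(c,P):
    K=np.array(c["K"]);q=R.from_quat(c["orientation"]).inv().apply(np.array(P)-c["position"]);s=q[:2]/q[2]
    s=s*(1+c["k1"]*(s@s));return K[0,0]*s[0]+K[0,2],K[1,1]*s[1]+K[1,2]
def snap(n,f):
    c=cam(n);im=arm.get_image(n);cv2.imwrite("pics/"+f,im[:,:,::-1]);return c,im
E
python3 - <<'E'
from h import *
for n in("top","side"):
    c,im=snap(n,n+"0.png");print(n,c)
print(arm.read_state())
E
```

```text
top {'K': array([[379.38721639,   0.        , 276.68075478],
       [  0.        , 379.38721639, 207.52279035],
       [  0.        ,   0.        ,   1.        ]]), 'k1': -0.060975455180684215, 'position': array([ 425.42057245,    1.15634859, 1043.63177998]), 'orientation': array([-0.69799976,  0.71402822, -0.0428583 ,  0.03351424])}
side {'K': array([[514.10710973,   0.        , 277.06429331],
       [  0.        , 514.10710973, 201.9885799 ],
       [  0.        ,   0.        ,   1.        ]]), 'k1': -0.0559970923727728, 'position': array([  62.62909446, 1201.90270765,  600.65798597]), 'orientation': array([-0.15160459,  0.82164095, -0.53882285,  0.10766676])}
{'clock': 0.1, 'joints': array([-1.09140946e+00,  3.85484750e-01,  6.76211398e-03, -4.49975247e-04,
       -1.19400663e+00, -2.58589106e-01]), 'joint_vel': array([ 3.87433161e-05, -1.52902402e-03,  4.75086862e-03,  1.91849769e-03,
       -2.99940719e-05,  7.01590380e-04]), 'joint_efforts': array([-8.33311242e-05, -3.93318808e+01,  1.88930637e+01,  4.19799596e+00,
       -2.57440814e-03,  5.67423868e-06]), 'position': array([ 136.76569522, -609.26487962,  206.02558183]), 'ee_rot': array([-1.10092228e-01,  9.93920884e-01,  9.76842084e-04, -1.53528078e-04]), 'contact_force': array([ 0.17984468, -0.46385722,  1.01640013]), 'wrist_torque': array([ 0.00850527, -0.00494807, -0.01509748]), 'grasp_force': 0.0, 'gripper_width': 85.30754377307113}
```

View pics/top0.png

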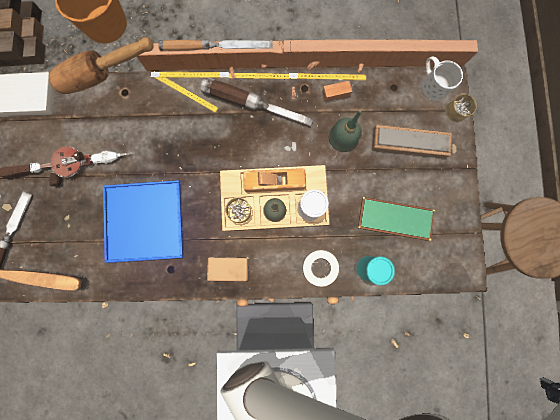

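View pics/side0.png

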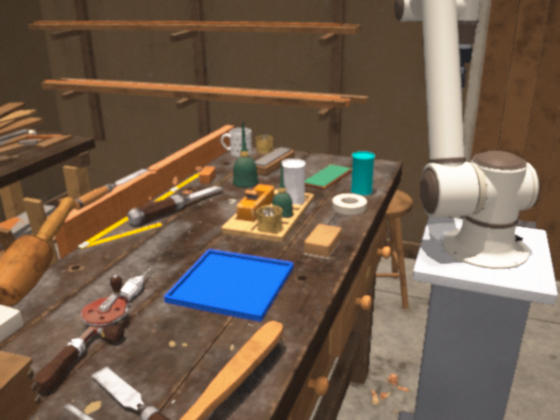

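The top view shows the rack at (275,197), the blue tray at (143,222) and the green rest at (397,219). The bystanders are cork (227,269) and tape (321,266).

What could be mistaken for each target:
- **White tin:** rack (313,205), or the cyan tin (378,270), or the mug (445,75). I choose the rack one.
- **Oil can:** small one in the rack (275,210), or the big one (346,130). I choose the small one.
- **Nail tin:** rack (239,210), or the brass cup (461,106). I choose the rack one.

```bash
python3 - <<'E'
from h import *
im=cv2.imread("pics/top0.png");c=cam("top")
cv2.imwrite("pics/crop0.png",cv2.resize(im[155:240,210:340],None,fx=6,fy=6,interpolation=cv2.INTER_CUBIC))
hsv=cv2.cvtColor(im,cv2.COLOR_BGR2HSV)
def rect(lo,hi,roi,z,name):
    m=cv2.inRange(hsv,lo,hi);k=np.zeros_like(m);x0,y0,x1,y1=roi;k[y0:y1,x0:x1]=255;m&=k
    m=cv2.morphologyEx(m,cv2.MORPH_OPEN,np.ones((3,3)))
    cs,_=cv2.findContours(m,0,1);p=np.vstack([q for q in cs if cv2.contourArea(q)>30])[:,0]
    w=np.array([onz(c,u,v,z)[:2] for u,v in p],np.float32);r=cv2.minAreaRect(w);print(name,np.round(r[0],1),np.round(r[1],1),round(r[2],2))
rect((100,120,80),(125,255,255),(90,170,195,275),16,"tray")
rect((60,60,60),(90,255,255),(350,190,445,250),11,"rest")
rect((8,40,120),(30,200,255),(212,158,338,238),16,"rack")
rect((8,40,120),(30,200,255),(200,250,255,290),34,"cork")
rect((0,0,190),(180,40,255),(298,185,332,225),126,"white")
rect((0,0,160),(180,60,255),(300,245,342,290),24,"tape")
rect((5,130,80),(16,255,255),(240,165,310,192),54,"plane")
E
```

```text
tray [508.6 354. ] [213.  214.6] 2.79
rest [ 500.4 -343.7] [192.3  75.6] 78.86
rack [572.6 -16.7] [330.7 205.1] 88.66
cork [376.2 121.2] [105.7  60.1] 88.78
white [ 535.3 -104.8] [66.2 66.4] 88.71
tape [ 371.3 -126.8] [93.8 95.3] 88.31Traceback (most recent call last):
  File "<stdin>", line 16, in <module>
  File "<stdin>", line 8, in rect
    return _nx.concatenate(arrs, 0, dtype=dtype, casting=casting)
           ~~~~~~~~~~~~~~~^^^^^^^^^^^^^^^^^^^^^^^^^^^^^^^^^^^^^^^
ValueError: need at least one array to concatenate
```

View pics/crop0.png

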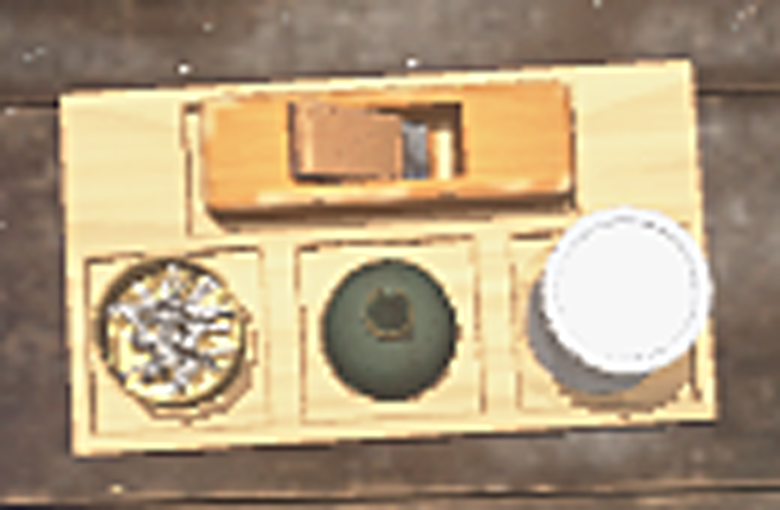

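The crop confirms the choice: nail tin at the left of the rack, small oil can in the middle, white tin at the right and the plane behind.

```bash
python3 - <<'E'
from h import *
c=cam("top")
P=lambda u,v,z:onz(c,210+u/6-.4,155+v/6-.4,z)[:2]
q=[P(60,93,16),P(692,60,16),P(717,417,16),P(75,453,16)]
o=np.mean(q,0);print("rack",o,[np.linalg.norm(q[i]-q[(i+1)%4]) for i in range(4)])
y=(q[0]-q[1])+(q[3]-q[2]);yaw=np.arctan2(-y[0],y[1]);print("yaw",yaw)
x=(q[0]-q[3])+(q[1]-q[2]);print("yaw2",np.arctan2(x[1],x[0]))
M=np.array([[np.cos(yaw),-np.sin(yaw)],[np.sin(yaw),np.cos(yaw)]])
for n,v in dict(L=(-33.5,97),M=(-33.5,0),R=(-33.5,-97),bay=(44.5,0)).items():print(n,o+M@v)
print("nail",P(170,332,60),"oil body",P(391,330,60),"tip",P(388,307,158),"white",535.3,-104.8)
p=[P(200,97,54),P(568,82,54),P(572,190,54),P(212,212,54)];pc=np.mean(p,0);print("plane",pc,[np.linalg.norm(p[i]-p[(i+1)%4]) for i in range(4)])
y=p[0]-p[1]+p[3]-p[2];print(np.arctan2(-y[0],y[1]))
E
```

```text
rack [565.99287164  -7.21956019] [np.float64(291.2770860455621), np.float64(165.09570326195424), np.float64(290.7931839772939), np.float64(165.42704690689868)]
yaw 0.032822141852186376
yaw2 0.03274460700866993
L [529.32773853  88.62885144]
M [532.51091468  -8.31890454]
R [ 535.69409083 -105.26666052]
bay [610.46890403  -5.75923711]
nail [527.89035936  87.94882973] oil body [526.64464375  -7.99507762] tip [525.63642245  -6.11538402] white 535.3 -104.8
plane [609.2988188  -8.7003264] [np.float64(163.01056057351283), np.float64(48.47750153360353), np.float64(158.71995275271266), np.float64(51.72571198496318)]
0.03029257585629698
```

```bash
python3 -m handwheel '[{"x":0.12,"y":0.188,"z":0.06,"az":-0.015},{"x":0.12,"y":0.188,"z":0.06,"az":-0.015},{"x":0.12,"y":0.188,"z":0.06,"az":-0.015},{"x":0.12,"y":0.188,"z":0.06,"az":-0.015},{"x":0.12,"y":0.188,"z":0.06,"az":-0.015},{"x":0.12,"y":0.188,"z":0.06,"az":-0.015},{"x":0.12,"y":0.188,"z":0.06,"az":-0.015},{"x":0.12,"y":0.188,"z":0.06,"az":-0.015}]' 0
python3 -m handwheel '[{"x":0.12,"y":0.188},{"x":0.12,"y":0.188},{"x":0.12,"y":0.188},{"x":0.12,"y":0.188},{"x":0.12,"y":0.188},{"x":0.1,"y":0.15},{"x":0.05,"y":0.1},{}]'
```

```text
invalid input at $[0]: expected keys x, y, z, ax, ay, az
invalid input at $[0]: expected keys x, y, z, ax, ay, az
```

```bash
python3 -m handwheel '[{"x":0.12,"y":0.188,"z":0.06,"ax":0,"ay":0,"az":-0.015},{"x":0.12,"y":0.188,"z":0.06,"ax":0,"ay":0,"az":-0.015},{"x":0.12,"y":0.188,"z":0.06,"ax":0,"ay":0,"az":-0.015},{"x":0.12,"y":0.188,"z":0.06,"ax":0,"ay":0,"az":-0.015},{"x":0.12,"y":0.188,"z":0.06,"ax":0,"ay":0,"az":-0.015},{"x":0.12,"y":0.188,"z":0.06,"ax":0,"ay":0,"az":-0.015},{"x":0.12,"y":0.188,"z":0.06,"ax":0,"ay":0,"az":-0.015},{"x":0.12,"y":0.188,"z":0.06,"ax":0,"ay":0,"az":-0.015}]' 0
python3 -m handwheel '[{"x":0.12,"y":0.188,"z":0,"ax":0,"ay":0,"az":0},{"x":0.12,"y":0.188,"z":0,"ax":0,"ay":0,"az":0},{"x":0.12,"y":0.188,"z":0,"ax":0,"ay":0,"az":0},{"x":0.12,"y":0.188,"z":0,"ax":0,"ay":0,"az":0},{"x":0.12,"y":0.188,"z":0,"ax":0,"ay":0,"az":0},{"x":0.1,"y":0.15,"z":0,"ax":0,"ay":0,"az":0},{"x":0.05,"y":0.1,"z":0,"ax":0,"ay":0,"az":0},{"x":0,"y":0,"z":0,"ax":0,"ay":0,"az":0}]'
```

```text
clock: 0.9
position: [329.2, -307.2, 303.3]
ee_rot: [-0.016, 1.0, 0.0, -0.0]
contact_force: [1.7, -0.8, 0.4]
gripper_width: 42.5
grasp_force: 0.0
clock: 1.7
position: [479.7, -68.9, 302.1]
ee_rot: [-0.018, 1.0, 0.0, -0.001]
contact_force: [-0.9, -0.6, -0.4]
gripper_width: 42.3
grasp_force: 0.0
```

```bash
python3 - <<'E'
from h import *
c,im=snap("wrist","w1.png");print(c)
for n,p in dict(tip=(526,-6.5,158),nail=(528,88,60),white=(535.3,-104.8,126),planec=(609.5,-7,54)).items():print(n,proj(c,p))
E
```

```text
{'K': array([[356.72495374,   0.        , 278.58017388],
       [  0.        , 356.72495374, 206.02907172],
       [  0.        ,   0.        ,   1.        ]]), 'k1': -0.0371609138647132, 'position': array([401.72816566, -71.03256095, 469.03195624]), 'orientation': array([0.68588793, 0.71136077, 0.11037083, 0.1064983 ])}
tip (np.float64(342.4254966071598), np.float64(234.02579106779575))
nail (np.float64(406.0988204871835), np.float64(207.50975910468935))
white (np.float64(241.1066913175712), np.float64(227.45095852384026))
planec (np.float64(322.38444364041095), np.float64(263.6560551216337))
```

View pics/w1.png

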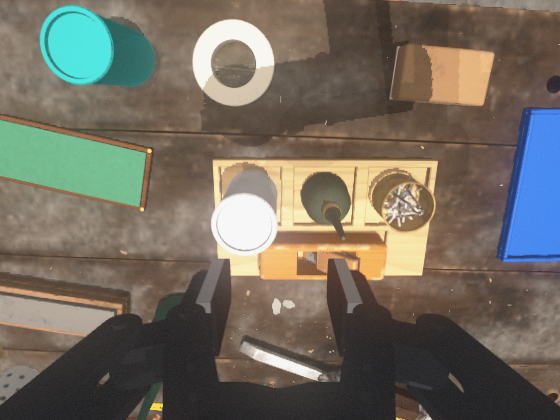

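The wrist view shows the spout tip at (342,238), the white lid at (244,224) and the nail tin at (403,203). All are within about 4 px of prediction, so the estimates hold.

```bash
python3 -m handwheel '[{"x":0.12,"y":0.156,"z":0,"ax":0,"ay":0,"az":0},{"x":0.12,"y":0.156,"z":0,"ax":0,"ay":0,"az":0},{"x":0,"y":0,"z":-0.2,"ax":0,"ay":0,"az":0},{"x":0,"y":0,"z":-0.2,"ax":0,"ay":0,"az":0},{"x":0,"y":0,"z":-0.2,"ax":0,"ay":0,"az":0},{"x":0,"y":0,"z":-0.2,"ax":0,"ay":0,"az":0},{"x":0,"y":0,"z":-0.2,"ax":0,"ay":0,"az":0},{"x":0,"y":0,"z":0,"ax":0,"ay":0,"az":0}]'
python3 -m handwheel '[{"x":0,"y":0,"z":0,"ax":0,"ay":0,"az":0},{"x":0,"y":0,"z":0,"ax":0,"ay":0,"az":0},{"x":0,"y":0,"z":0,"ax":0,"ay":0,"az":0},{"x":0,"y":0,"z":0,"ax":0,"ay":0,"az":0},{"x":0,"y":0,"z":0,"ax":0,"ay":0,"az":0},{"x":0,"y":0,"z":0,"ax":0,"ay":0,"az":0},{"x":0,"y":0,"z":0,"ax":0,"ay":0,"az":0},{"x":0,"y":0,"z":0,"ax":0,"ay":0,"az":0}]' -1
```

```text
clock: 2.55
position: [522.0, -10.5, 98.0]
ee_rot: [-0.015, 1.0, -0.001, -0.006]
contact_force: [0.5, -0.4, -0.0]
gripper_width: 42.8
grasp_force: 0.0
clock: 3.35
position: [528.7, -8.2, 105.3]
ee_rot: [-0.017, 1.0, 0.0, 0.002]
contact_force: [0.4, 1.8, 7.5]
gripper_width: 3.8
grasp_force: 59.6
```

```bash
python3 - <<'E'
from h import *
c,im=snap("side","s1.png");x=cv2.resize(im[130:260,180:340],None,fx=5,fy=5)[:,:,::-1]
c,im=snap("wrist","w2.png")
cv2.imwrite("pics/v1.png",np.hstack([cv2.resize(x,(400,325)),cv2.resize(im[80:350,100:430,::-1],(397,325))]))
E
```

```text
(no output)
```

View pics/v1.png

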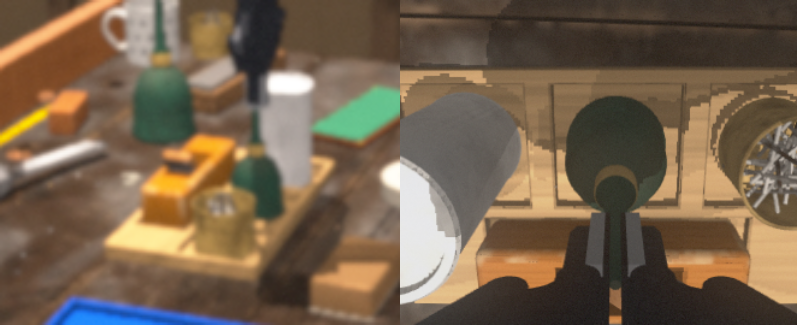

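The spout is between the pads (about (615,240) in the right-hand half). I'll lift it.

```bash
python3 -m handwheel '[{"x":0,"y":0,"z":0.03,"ax":0,"ay":0,"az":0},{"x":0,"y":0,"z":0.08,"ax":0,"ay":0,"az":0},{"x":0,"y":0,"z":0.12,"ax":0,"ay":0,"az":0},{"x":0,"y":0,"z":0.14,"ax":0,"ay":0,"az":0},{"x":0,"y":0,"z":0.12,"ax":0,"ay":0,"az":0},{"x":0,"y":0,"z":0.08,"ax":0,"ay":0,"az":0},{"x":0,"y":0,"z":0.03,"ax":0,"ay":0,"az":0},{"x":0,"y":0,"z":0,"ax":0,"ay":0,"az":0}]'
python3 -m handwheel '[{"x":-0.02,"y":0.08,"z":0,"ax":0,"ay":0,"az":0},{"x":-0.03,"y":0.14,"z":0,"ax":0,"ay":0,"az":0},{"x":-0.04,"y":0.18,"z":0,"ax":0,"ay":0,"az":0},{"x":-0.05,"y":0.22,"z":0,"ax":0,"ay":0,"az":0},{"x":-0.05,"y":0.22,"z":0,"ax":0,"ay":0,"az":0},{"x":-0.04,"y":0.18,"z":0,"ax":0,"ay":0,"az":0},{"x":-0.03,"y":0.15,"z":0,"ax":0,"ay":0,"az":0},{"x":-0.02,"y":0.1,"z":0,"ax":0,"ay":0,"az":0}]'
python3 -m handwheel '[{"x":-0.02,"y":0.1,"z":0,"ax":0,"ay":0,"az":0},{"x":-0.02,"y":0.1,"z":0,"ax":0,"ay":0,"az":0},{"x":-0.01,"y":0.06,"z":0,"ax":0,"ay":0,"az":0},{"x":0,"y":0,"z":0,"ax":0,"ay":0,"az":0},{"x":0,"y":0,"z":0,"ax":0,"ay":0,"az":0},{"x":0,"y":0,"z":0,"ax":0,"ay":0,"az":0},{"x":0,"y":0,"z":0,"ax":0,"ay":0,"az":0},{"x":0,"y":0,"z":0,"ax":0,"ay":0,"az":0}]'
python3 - <<'E'
from h import *
c,im=snap("side","s2.png");x=im[150:320,150:360][:,:,::-1]
c,im=snap("wrist","w3.png")
cv2.imwrite("pics/v2.png",np.hstack([cv2.resize(x,(400,325)),cv2.resize(im[80:350,100:430,::-1],(397,325))]))
E
```

```text
clock: 4.25
position: [526.8, -8.5, 223.4]
ee_rot: [-0.016, 1.0, 0.0, 0.0]
contact_force: [-0.3, -0.8, -1.5]
gripper_width: 3.9
grasp_force: 58.8
clock: 5.05
position: [469.4, 246.9, 221.2]
ee_rot: [-0.017, 1.0, -0.001, -0.001]
contact_force: [-0.2, -1.2, -1.5]
gripper_width: 4.3
grasp_force: 58.9
clock: 5.85
position: [461.1, 296.8, 223.1]
ee_rot: [-0.016, 1.0, 0.0, 0.0]
contact_force: [-0.2, -0.0, -1.7]
gripper_width: 3.8
grasp_force: 58.9
```

View pics/v2.png

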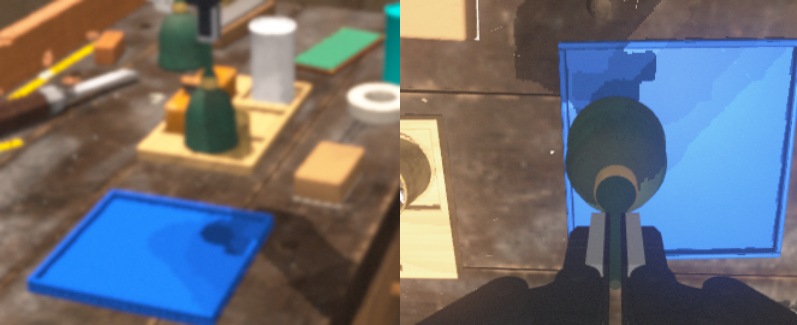

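```bash
python3 -m handwheel '[{"x":0,"y":0,"z":-0.1,"ax":0,"ay":0,"az":0},{"x":0,"y":0,"z":-0.15,"ax":0,"ay":0,"az":0},{"x":0,"y":0,"z":-0.15,"ax":0,"ay":0,"az":0},{"x":0,"y":0,"z":-0.1,"ax":0,"ay":0,"az":0},{"x":0,"y":0,"z":-0.06,"ax":0,"ay":0,"az":0},{"x":0,"y":0,"z":-0.035,"ax":0,"ay":0,"az":0},{"x":0,"y":0,"z":0,"ax":0,"ay":0,"az":0},{"x":0,"y":0,"z":0,"ax":0,"ay":0,"az":0}]'
python3 -m handwheel '[{"x":0,"y":0,"z":0,"ax":0,"ay":0,"az":0},{"x":0,"y":0,"z":0,"ax":0,"ay":0,"az":0},{"x":0,"y":0,"z":0,"ax":0,"ay":0,"az":0},{"x":0,"y":0,"z":0,"ax":0,"ay":0,"az":0},{"x":0,"y":0,"z":0.1,"ax":0,"ay":0,"az":0},{"x":0,"y":0,"z":0.2,"ax":0,"ay":0,"az":0},{"x":0,"y":0,"z":0.2,"ax":0,"ay":0,"az":0},{"x":0,"y":0,"z":0.1,"ax":0,"ay":0,"az":0}]' 0
python3 -m handwheel '[{"x":0.03,"y":-0.2,"z":0.05,"ax":0,"ay":0,"az":0},{"x":0.04,"y":-0.2,"z":0,"ax":0,"ay":0,"az":0},{"x":0.04,"y":-0.2,"z":0,"ax":0,"ay":0,"az":0},{"x":0.04,"y":-0.2,"z":0,"ax":0,"ay":0,"az":0},{"x":0.04,"y":-0.2,"z":0,"ax":0,"ay":0,"az":0},{"x":0.04,"y":-0.2,"z":0,"ax":0,"ay":0,"az":0},{"x":0.04,"y":-0.2,"z":0,"ax":0,"ay":0,"az":0},{"x":0.04,"y":-0.2,"z":0,"ax":0,"ay":0,"az":0}]' 1
python3 -m handwheel '[{"x":0.04,"y":-0.2,"z":0,"ax":0,"ay":0,"az":0},{"x":0.02,"y":-0.15,"z":0,"ax":0,"ay":0,"az":0},{"x":0,"y":-0.05,"z":0,"ax":0,"ay":0,"az":0},{"x":0,"y":0,"z":0,"ax":0,"ay":0,"az":0},{"x":0,"y":0,"z":0,"ax":0,"ay":0,"az":0},{"x":0,"y":0,"z":0,"ax":0,"ay":0,"az":0},{"x":0,"y":0,"z":0,"ax":0,"ay":0,"az":0},{"x":0,"y":0,"z":0,"ax":0,"ay":0,"az":0}]'
python3 - <<'E'
from h import *
c,im=snap("side","s3.png");x=im[150:320,150:360][:,:,::-1]
c,im=snap("wrist","w4.png")
cv2.imwrite("pics/v3.png",np.hstack([cv2.resize(x,(400,325)),cv2.resize(im[80:350,100:430,::-1],(397,325))]))
h=cv2.cvtColor(im,cv2.COLOR_RGB2HSV)
m=cv2.inRange(h,(0,0,200),(180,40,255));cs,_=cv2.findContours(m,0,1)
for q in cs:
  if cv2.contourArea(q)>1500:
    w=np.array([onz(c,u,v,126)[:2] for u,v in q[:,0]],np.float32);print(cv2.boundingRect(q),cv2.minEnclosingCircle(w))
E
```

```text
clock: 6.75
position: [461.9, 298.4, 105.4]
ee_rot: [-0.016, 1.0, 0.001, 0.001]
contact_force: [-0.3, 2.0, 1.7]
gripper_width: 3.9
grasp_force: 59.2
clock: 7.55
position: [462.2, 298.3, 228.0]
ee_rot: [-0.016, 1.0, 0.002, 0.002]
contact_force: [0.1, -0.7, -0.1]
gripper_width: 42.6
grasp_force: 0.0
clock: 8.35
position: [522.9, -24.3, 234.2]
ee_rot: [-0.016, 1.0, 0.0, 0.0]
contact_force: [0.1, 0.0, -0.7]
gripper_width: 85.0
grasp_force: 0.0
clock: 9.15
position: [535.0, -101.7, 234.1]
ee_rot: [-0.017, 1.0, 0.0, 0.0]
contact_force: [-0.2, 0.9, -1.3]
gripper_width: 85.4
grasp_force: 0.0
(238, 183, 83, 49) ((536.2400512695312, -101.14820861816406), 33.75102996826172)
(210, 0, 100, 51) ((397.9029541015625, -119.27481079101562), 34.38591766357422)
```

View pics/v3.png

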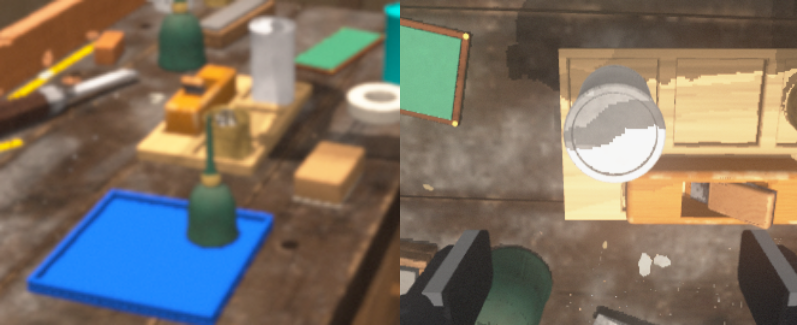

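```bash
python3 - <<'E'
from h import *
c=cam("wrist")
for a in((279.5,190.5),(279.5,232),(238,190),(321,190)):print(onz(c,*a,126))
E
```

```text
[ 531.57718427 -100.80246481  126.        ]
[567.16648473 -99.56605443 126.        ]
[ 532.28486875 -133.92335801  126.        ]
[530.03041045 -67.71111778 126.        ]
```

```bash
python3 -m handwheel '[{"x":-0.005,"y":-0.006,"z":-0.1,"ax":0,"ay":0,"az":0},{"x":0,"y":0,"z":-0.15,"ax":0,"ay":0,"az":0},{"x":0,"y":0,"z":-0.15,"ax":0,"ay":0,"az":0},{"x":0,"y":0,"z":-0.15,"ax":0,"ay":0,"az":0},{"x":0,"y":0,"z":-0.15,"ax":0,"ay":0,"az":0},{"x":0,"y":0,"z":-0.08,"ax":0,"ay":0,"az":0},{"x":0,"y":0,"z":0,"ax":0,"ay":0,"az":0},{"x":0,"y":0,"z":0,"ax":0,"ay":0,"az":0}]'
python3 -m handwheel '[{"x":0,"y":0,"z":0,"ax":0,"ay":0,"az":0},{"x":0,"y":0,"z":0,"ax":0,"ay":0,"az":0},{"x":0,"y":0,"z":0,"ax":0,"ay":0,"az":0},{"x":0,"y":0,"z":0,"ax":0,"ay":0,"az":0},{"x":0,"y":0,"z":0,"ax":0,"ay":0,"az":0},{"x":0,"y":0,"z":0,"ax":0,"ay":0,"az":0},{"x":0,"y":0,"z":0,"ax":0,"ay":0,"az":0},{"x":0,"y":0,"z":0,"ax":0,"ay":0,"az":0}]' -1
```

```text
clock: 10.05
position: [534.5, -103.8, 78.5]
ee_rot: [-0.016, 1.0, -0.0, 0.0]
contact_force: [-0.2, 0.3, -0.1]
gripper_width: 85.7
grasp_force: 0.0
clock: 10.85
position: [535.7, -103.7, 80.1]
ee_rot: [-0.017, 1.0, -0.0, 0.002]
contact_force: [1.9, 0.3, 6.4]
gripper_width: 63.3
grasp_force: 66.9
```

```bash
python3 -m handwheel '[{"x":0,"y":0,"z":0.03,"ax":0,"ay":0,"az":0},{"x":0,"y":0,"z":0.08,"ax":0,"ay":0,"az":0},{"x":0,"y":0,"z":0.12,"ax":0,"ay":0,"az":0},{"x":0,"y":0,"z":0.14,"ax":0,"ay":0,"az":0},{"x":0,"y":0,"z":0.12,"ax":0,"ay":0,"az":0},{"x":0,"y":0,"z":0.08,"ax":0,"ay":0,"az":0},{"x":0,"y":0,"z":0.03,"ax":0,"ay":0,"az":0},{"x":0,"y":0.05,"z":0,"ax":0,"ay":0,"az":0}]'
python3 -m handwheel '[{"x":0.01,"y":0.1,"z":0,"ax":0,"ay":0,"az":0},{"x":0.01,"y":0.15,"z":0,"ax":0,"ay":0,"az":0},{"x":0.01,"y":0.2,"z":0,"ax":0,"ay":0,"az":0},{"x":0.01,"y":0.22,"z":0,"ax":0,"ay":0,"az":0},{"x":0.01,"y":0.22,"z":0,"ax":0,"ay":0,"az":0},{"x":0.01,"y":0.22,"z":0,"ax":0,"ay":0,"az":0},{"x":0.01,"y":0.22,"z":0,"ax":0,"ay":0,"az":0},{"x":0.01,"y":0.22,"z":0,"ax":0,"ay":0,"az":0}]'
python3 -m handwheel '[{"x":0.01,"y":0.22,"z":0,"ax":0,"ay":0,"az":0},{"x":0.01,"y":0.2,"z":0,"ax":0,"ay":0,"az":0},{"x":0.01,"y":0.15,"z":0,"ax":0,"ay":0,"az":0},{"x":0.01,"y":0.09,"z":0,"ax":0,"ay":0,"az":0},{"x":0.008,"y":0.04,"z":0,"ax":0,"ay":0,"az":0},{"x":0,"y":0,"z":0,"ax":0,"ay":0,"az":0},{"x":0,"y":0,"z":0,"ax":0,"ay":0,"az":0},{"x":0,"y":0,"z":0,"ax":0,"ay":0,"az":0}]'
python3 -m handwheel '[{"x":0,"y":0,"z":-0.1,"ax":0,"ay":0,"az":0},{"x":0,"y":0,"z":-0.15,"ax":0,"ay":0,"az":0},{"x":0,"y":0,"z":-0.15,"ax":0,"ay":0,"az":0},{"x":0,"y":0,"z":-0.1,"ax":0,"ay":0,"az":0},{"x":0,"y":0,"z":-0.06,"ax":0,"ay":0,"az":0},{"x":0,"y":0,"z":-0.035,"ax":0,"ay":0,"az":0},{"x":0,"y":0,"z":0,"ax":0,"ay":0,"az":0},{"x":0,"y":0,"z":0,"ax":0,"ay":0,"az":0}]'
```

```text
clock: 11.65
position: [533.5, -94.0, 198.1]
ee_rot: [-0.015, 1.0, 0.0, 0.0]
contact_force: [-0.4, 0.2, -3.3]
gripper_width: 63.5
grasp_force: 66.6
clock: 12.45
position: [548.3, 218.1, 196.0]
ee_rot: [-0.016, 1.0, -0.001, -0.002]
contact_force: [-0.7, -0.2, -2.9]
gripper_width: 63.5
grasp_force: 66.7
clock: 13.25
position: [559.3, 355.0, 197.9]
ee_rot: [-0.016, 1.0, -0.0, -0.0]
contact_force: [0.3, 0.3, -3.2]
gripper_width: 63.4
grasp_force: 66.7
clock: 14.05
position: [560.2, 356.5, 80.3]
ee_rot: [-0.016, 1.0, 0.001, 0.001]
contact_force: [0.0, -0.7, 0.5]
gripper_width: 63.8
grasp_force: 67.0
```

```bash
python3 -m handwheel '[{"x":0,"y":0,"z":0,"ax":0,"ay":0,"az":0},{"x":0,"y":0,"z":0,"ax":0,"ay":0,"az":0},{"x":0,"y":0,"z":0,"ax":0,"ay":0,"az":0},{"x":0,"y":0,"z":0,"ax":0,"ay":0,"az":0},{"x":0,"y":0,"z":0.1,"ax":0,"ay":0,"az":0},{"x":0,"y":0,"z":0.2,"ax":0,"ay":0,"az":0},{"x":0,"y":0,"z":0.2,"ax":0,"ay":0,"az":0},{"x":0,"y":0,"z":0.2,"ax":0,"ay":0,"az":0}]' 1
python3 -m handwheel '[{"x":-0.02,"y":-0.17,"z":0,"ax":0,"ay":0,"az":0},{"x":-0.02,"y":-0.2,"z":0,"ax":0,"ay":0,"az":0},{"x":-0.02,"y":-0.22,"z":0,"ax":0,"ay":0,"az":0},{"x":-0.03,"y":-0.22,"z":0,"ax":0,"ay":0,"az":0},{"x":-0.03,"y":-0.22,"z":0,"ax":0,"ay":0,"az":0},{"x":-0.03,"y":-0.2,"z":0,"ax":0,"ay":0,"az":0},{"x":-0.02,"y":-0.1,"z":0,"ax":0,"ay":0,"az":0},{"x":0,"y":-0.01,"z":0,"ax":0,"ay":0,"az":0}]'
python3 - <<'E'
from h import *
for _ in range(4): arm.get_image("top")
s=arm.read_state();print(s["position"])
c,im=snap("side","s4.png");x=im[150:320,150:360][:,:,::-1]
c,im=snap("wrist","w5.png")
cv2.imwrite("pics/v4.png",np.hstack([cv2.resize(x,(400,325)),cv2.resize(im[80:350,100:430,::-1],(397,325))]))
print(proj(c,(526,86.5,60)), proj(c,(526,86.5,6)))
for a in((278,200),(278,220),(278,240),(258,200),(298,200)):print(a,onz(c,*a,60))
E
```

```text
clock: 14.85
position: [559.4, 356.1, 220.6]
ee_rot: [-0.016, 1.0, -0.0, 0.0]
contact_force: [1.4, 0.6, 0.0]
gripper_width: 85.7
grasp_force: 0.0
clock: 15.65
position: [524.9, 86.0, 219.6]
ee_rot: [-0.015, 1.0, 0.0, 0.0]
contact_force: [0.7, 0.8, 0.5]
gripper_width: 85.6
grasp_force: 0.0
[525.85170182  88.97662456 219.07596543]
(np.float64(275.0887486106135), np.float64(179.72329643539905)) (np.float64(275.5680299127058), np.float64(168.0169406698887))
(278, 200) [545.73629535  89.89268635  60.        ]
(278, 220) [566.00645396  90.57401513  60.        ]
(278, 240) [587.03737211  91.28078057  60.        ]
(258, 200) [546.38736453  70.82720654  60.        ]
(298, 200) [545.08385654 108.95715484  60.        ]
```

View pics/v4.png

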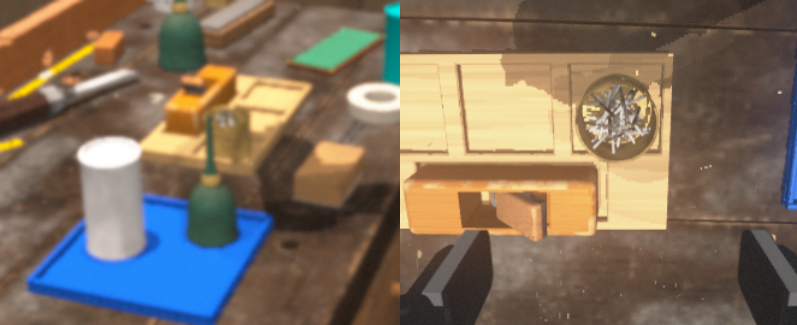

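```bash
python3 -m handwheel '[{"x":0,"y":0.007,"z":-0.15,"ax":0,"ay":0,"az":0},{"x":0,"y":0,"z":-0.2,"ax":0,"ay":0,"az":0},{"x":0,"y":0,"z":-0.2,"ax":0,"ay":0,"az":0},{"x":0,"y":0,"z":-0.2,"ax":0,"ay":0,"az":0},{"x":0,"y":0,"z":-0.15,"ax":0,"ay":0,"az":0},{"x":0,"y":0,"z":-0.095,"ax":0,"ay":0,"az":0},{"x":0,"y":0,"z":0,"ax":0,"ay":0,"az":0},{"x":0,"y":0,"z":0,"ax":0,"ay":0,"az":0}]'
python3 -m handwheel '[{"x":0,"y":0,"z":0,"ax":0,"ay":0,"az":0},{"x":0,"y":0,"z":0,"ax":0,"ay":0,"az":0},{"x":0,"y":0,"z":0,"ax":0,"ay":0,"az":0},{"x":0,"y":0,"z":0,"ax":0,"ay":0,"az":0},{"x":0,"y":0,"z":0,"ax":0,"ay":0,"az":0},{"x":0,"y":0,"z":0,"ax":0,"ay":0,"az":0},{"x":0,"y":0,"z":0,"ax":0,"ay":0,"az":0},{"x":0,"y":0,"z":0,"ax":0,"ay":0,"az":0}]' -1
```

```text
clock: 16.75
position: [526.1, 90.3, 20.2]
ee_rot: [-0.017, 1.0, -0.0, 0.0]
contact_force: [0.4, 0.8, 0.7]
gripper_width: 85.4
grasp_force: 0.0
clock: 17.55
position: [526.7, 90.5, 22.4]
ee_rot: [-0.017, 1.0, 0.001, 0.002]
contact_force: [-0.5, 1.5, 5.2]
gripper_width: 62.6
grasp_force: 64.4
```

```bash
python3 -m handwheel '[{"x":0,"y":0,"z":0.03,"ax":0,"ay":0,"az":0},{"x":0,"y":0,"z":0.08,"ax":0,"ay":0,"az":0},{"x":0,"y":0,"z":0.15,"ax":0,"ay":0,"az":0},{"x":0,"y":0,"z":0.2,"ax":0,"ay":0,"az":0},{"x":0,"y":0,"z":0.2,"ax":0,"ay":0,"az":0},{"x":0,"y":0,"z":0.15,"ax":0,"ay":0,"az":0},{"x":0,"y":0,"z":0.08,"ax":0,"ay":0,"az":0},{"x":0,"y":0.05,"z":0.01,"ax":0,"ay":0,"az":0}]'
python3 -m handwheel '[{"x":-0.03,"y":0.1,"z":0,"ax":0,"ay":0,"az":0},{"x":-0.04,"y":0.15,"z":0,"ax":0,"ay":0,"az":0},{"x":-0.04,"y":0.2,"z":0,"ax":0,"ay":0,"az":0},{"x":-0.04,"y":0.22,"z":0,"ax":0,"ay":0,"az":0},{"x":-0.04,"y":0.22,"z":0,"ax":0,"ay":0,"az":0},{"x":-0.04,"y":0.2,"z":0,"ax":0,"ay":0,"az":0},{"x":-0.04,"y":0.15,"z":0,"ax":0,"ay":0,"az":0},{"x":-0.04,"y":0.12,"z":0,"ax":0,"ay":0,"az":0}]'
python3 -m handwheel '[{"x":-0.022,"y":0.1,"z":0,"ax":0,"ay":0,"az":0},{"x":-0.02,"y":0.05,"z":0,"ax":0,"ay":0,"az":0},{"x":0,"y":0,"z":0,"ax":0,"ay":0,"az":0},{"x":0,"y":0,"z":0,"ax":0,"ay":0,"az":0},{"x":0,"y":0,"z":-0.1,"ax":0,"ay":0,"az":0},{"x":0,"y":0,"z":-0.15,"ax":0,"ay":0,"az":0},{"x":0,"y":0,"z":-0.2,"ax":0,"ay":0,"az":0},{"x":0,"y":0,"z":-0.15,"ax":0,"ay":0,"az":0}]'
python3 -m handwheel '[{"x":0,"y":0,"z":-0.15,"ax":0,"ay":0,"az":0},{"x":0,"y":0,"z":-0.1,"ax":0,"ay":0,"az":0},{"x":0,"y":0,"z":-0.045,"ax":0,"ay":0,"az":0},{"x":0,"y":0,"z":0,"ax":0,"ay":0,"az":0},{"x":0,"y":0,"z":0,"ax":0,"ay":0,"az":0},{"x":0,"y":0,"z":0,"ax":0,"ay":0,"az":0},{"x":0,"y":0,"z":0,"ax":0,"ay":0,"az":0},{"x":0,"y":0,"z":0,"ax":0,"ay":0,"az":0}]'
```

```text
clock: 18.35
position: [526.2, 99.6, 203.0]
ee_rot: [-0.015, 1.0, 0.001, 0.002]
contact_force: [-0.7, -0.5, -3.6]
gripper_width: 62.6
grasp_force: 66.6
clock: 19.15
position: [461.6, 373.5, 197.9]
ee_rot: [-0.017, 1.0, -0.001, -0.001]
contact_force: [1.0, -0.6, -3.4]
gripper_width: 62.4
grasp_force: 66.6
clock: 19.95
position: [455.0, 399.5, 78.4]
ee_rot: [-0.015, 1.0, -0.001, -0.001]
contact_force: [0.2, 1.1, -2.5]
gripper_width: 62.1
grasp_force: 66.6
clock: 20.75
position: [455.9, 401.0, 22.5]
ee_rot: [-0.016, 1.0, -0.0, 0.001]
contact_force: [0.1, -4.1, 5.3]
gripper_width: 62.2
grasp_force: 67.7
```

```bash
python3 -m handwheel '[{"x":0,"y":0,"z":0,"ax":0,"ay":0,"az":0},{"x":0,"y":0,"z":0,"ax":0,"ay":0,"az":0},{"x":0,"y":0,"z":0,"ax":0,"ay":0,"az":0},{"x":0,"y":0,"z":0.1,"ax":0,"ay":0,"az":0},{"x":0,"y":0,"z":0.2,"ax":0,"ay":0,"az":0},{"x":0,"y":0,"z":0.2,"ax":0,"ay":0,"az":0},{"x":0,"y":0,"z":0.25,"ax":0,"ay":0,"az":0},{"x":0,"y":0,"z":0.25,"ax":0,"ay":0,"az":0}]' 1
python3 -m handwheel '[{"x":0.07,"y":-0.17,"z":0,"ax":0,"ay":0,"az":0.09},{"x":0.07,"y":-0.19,"z":0,"ax":0,"ay":0,"az":0.09},{"x":0.07,"y":-0.19,"z":0,"ax":0,"ay":0,"az":0.09},{"x":0.07,"y":-0.19,"z":0,"ax":0,"ay":0,"az":0.09},{"x":0.07,"y":-0.19,"z":0,"ax":0,"ay":0,"az":0.09},{"x":0.07,"y":-0.19,"z":0,"ax":0,"ay":0,"az":0.09},{"x":0.07,"y":-0.19,"z":0,"ax":0,"ay":0,"az":0.09},{"x":0.07,"y":-0.19,"z":0,"ax":0,"ay":0,"az":0.09}]'
python3 -m handwheel '[{"x":0.07,"y":-0.19,"z":0,"ax":0,"ay":0,"az":0.09},{"x":0.07,"y":-0.19,"z":0,"ax":0,"ay":0,"az":0.09},{"x":0.06,"y":-0.1,"z":0,"ax":0,"ay":0,"az":0.09},{"x":0.015,"y":-0.05,"z":0,"ax":0,"ay":0,"az":0.01},{"x":0,"y":0,"z":0,"ax":0,"ay":0,"az":0},{"x":0,"y":0,"z":0,"ax":0,"ay":0,"az":0},{"x":0,"y":0,"z":0,"ax":0,"ay":0,"az":0},{"x":0,"y":0,"z":0,"ax":0,"ay":0,"az":0}]'
python3 - <<'E'
from h import *
s=arm.read_state();print(s["position"],R.from_quat(s["ee_rot"]).as_matrix()[:2,1],s["joints"])
c,im=snap("side","s5.png");x=im[150:320,150:360][:,:,::-1]
c,im=snap("wrist","w6.png")
cv2.imwrite("pics/v5.png",np.hstack([cv2.resize(x,(400,325)),im[80:405,100:497,::-1]]))
M=R.from_euler("z",.033).as_matrix();o=np.array([610,-7.5,54])
for a in((-26,-82.5),(-26,82.5),(26,-82.5),(26,82.5)):
  u,v=proj(c,o+M@[*a,0]);print(a,round(u+300),round(v-80))
E
```

```text
clock: 21.55
position: [454.8, 401.5, 222.6]
ee_rot: [-0.016, 1.0, -0.0, -0.0]
contact_force: [0.5, 0.9, -0.1]
gripper_width: 85.1
grasp_force: 0.0
clock: 22.35
position: [567.6, 100.3, 221.1]
ee_rot: [-0.552, 0.834, 0.0, 0.0]
contact_force: [0.8, 0.0, 0.7]
gripper_width: 85.3
grasp_force: 0.0
clock: 23.15
position: [609.9, -3.5, 221.2]
ee_rot: [0.719, -0.695, 0.0, -0.0]
contact_force: [-1.1, 0.1, 0.1]
gripper_width: 85.2
grasp_force: 0.0
[609.94319587  -3.47233895 221.17945856] [-0.99944046 -0.03344663] [ 2.59345320e-01  3.49828013e-01 -8.91517320e-03 -8.35215009e-05
 -1.21174161e+00 -2.25863096e-01]
(-26, -82.5) 608 2
(-26, 82.5) 604 172
(26, -82.5) 549 2
(26, 82.5) 553 172
```

View pics/v5.png

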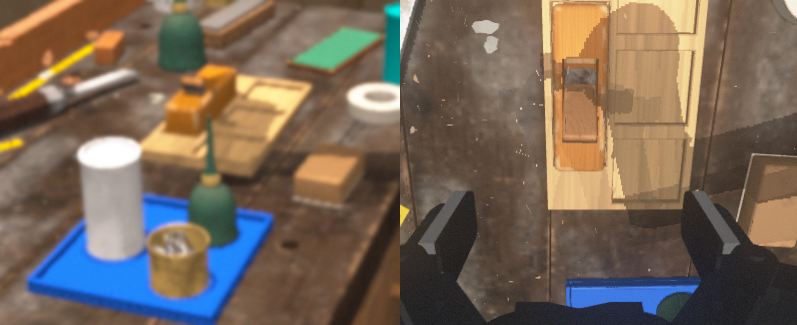

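The side view shows all three standing in the tray. The wrist view shows the plane's edges within about 3 px of prediction, so I'll grip it.

```bash
python3 -m handwheel '[{"x":-0.002,"y":-0.022,"z":-0.15,"ax":0,"ay":0,"az":0},{"x":0,"y":0,"z":-0.2,"ax":0,"ay":0,"az":0},{"x":0,"y":0,"z":-0.2,"ax":0,"ay":0,"az":0},{"x":0,"y":0,"z":-0.2,"ax":0,"ay":0,"az":0},{"x":0,"y":0,"z":-0.15,"ax":0,"ay":0,"az":0},{"x":0,"y":0,"z":-0.1,"ax":0,"ay":0,"az":0},{"x":0,"y":0,"z":0,"ax":0,"ay":0,"az":0},{"x":0,"y":0,"z":0,"ax":0,"ay":0,"az":0}]'
python3 -m handwheel '[{"x":0,"y":0,"z":0,"ax":0,"ay":0,"az":0},{"x":0,"y":0,"z":0,"ax":0,"ay":0,"az":0},{"x":0,"y":0,"z":0,"ax":0,"ay":0,"az":0},{"x":0,"y":0,"z":0,"ax":0,"ay":0,"az":0},{"x":0,"y":0,"z":0,"ax":0,"ay":0,"az":0},{"x":0,"y":0,"z":0,"ax":0,"ay":0,"az":0},{"x":0,"y":0,"z":0,"ax":0,"ay":0,"az":0},{"x":0,"y":0,"z":0,"ax":0,"ay":0,"az":0}]' -1
python3 -m handwheel '[{"x":0,"y":0,"z":0.03,"ax":0,"ay":0,"az":0},{"x":0,"y":0,"z":0.08,"ax":0,"ay":0,"az":0},{"x":0,"y":0,"z":0.12,"ax":0,"ay":0,"az":0},{"x":0,"y":0,"z":0.14,"ax":0,"ay":0,"az":0},{"x":0,"y":0,"z":0.12,"ax":0,"ay":0,"az":0},{"x":0,"y":0,"z":0.08,"ax":0,"ay":0,"az":0},{"x":0,"y":0,"z":0.03,"ax":0,"ay":0,"az":0},{"x":0,"y":0,"z":0,"ax":0,"ay":0,"az":0}]'
python3 - <<'E'
from h import *
c,im=snap("side","s6.png");h=cv2.cvtColor(cv2.imread("pics/top0.png"),cv2.COLOR_BGR2HSV)
c=cam("top")
m=cv2.inRange(h,(60,60,60),(90,255,255));m[:190]=0;m[250:]=0;m[:,:350]=0;m[:,445:]=0
q=max(cv2.findContours(m,0,1)[0],key=cv2.contourArea)[:,0]
w=np.array([onz(c,u,v,11)[:2] for u,v in q],np.float32);r=cv2.minAreaRect(w);print(r,cv2.boxPoints(r))
E
```

```text
clock: 24.05
position: [610.2, -8.5, 21.5]
ee_rot: [0.719, -0.695, 0.0, -0.0]
contact_force: [-0.6, 0.9, -0.1]
gripper_width: 85.5
grasp_force: 0.0
clock: 24.85
position: [610.4, -8.6, 23.1]
ee_rot: [0.719, -0.695, 0.001, -0.001]
contact_force: [-1.9, 1.2, 4.8]
gripper_width: 49.3
grasp_force: 61.0
clock: 25.65
position: [609.5, -8.7, 141.4]
ee_rot: [0.718, -0.696, -0.0, -0.0]
contact_force: [-0.2, -0.1, -4.9]
gripper_width: 49.3
grasp_force: 63.1
((500.3861083984375, -343.8161926269531), (192.4285125732422, 75.79669189453125), 78.73257446289062) [[ 444.41907 -430.7711 ]
 [ 518.7548  -445.5809 ]
 [ 556.35315 -256.8613 ]
 [ 482.0174  -242.05148]]
```

```bash
python3 -m handwheel '[{"x":-0.02,"y":-0.08,"z":0,"ax":0,"ay":0,"az":-0.01},{"x":-0.04,"y":-0.13,"z":0,"ax":0,"ay":0,"az":-0.015},{"x":-0.06,"y":-0.18,"z":0,"ax":0,"ay":0,"az":-0.02},{"x":-0.07,"y":-0.21,"z":0,"ax":0,"ay":0,"az":-0.02},{"x":-0.07,"y":-0.22,"z":0,"ax":0,"ay":0,"az":-0.02},{"x":-0.07,"y":-0.22,"z":0,"ax":0,"ay":0,"az":-0.02},{"x":-0.07,"y":-0.21,"z":0,"ax":0,"ay":0,"az":-0.015},{"x":-0.06,"y":-0.18,"z":0,"ax":0,"ay":0,"az":-0.01}]'
python3 -m handwheel '[{"x":-0.05,"y":-0.13,"z":0,"ax":0,"ay":0,"az":-0.01},{"x":-0.03,"y":-0.08,"z":0,"ax":0,"ay":0,"az":-0.006},{"x":-0.007,"y":-0.036,"z":0,"ax":0,"ay":0,"az":0},{"x":0,"y":0,"z":0,"ax":0,"ay":0,"az":0},{"x":0,"y":0,"z":0,"ax":0,"ay":0,"az":0},{"x":0,"y":0,"z":0,"ax":0,"ay":0,"az":0},{"x":0,"y":0,"z":0,"ax":0,"ay":0,"az":0},{"x":0,"y":0,"z":0,"ax":0,"ay":0,"az":0}]'
python3 - <<'E'
from h import *
s=arm.read_state();m=R.from_quat(s["ee_rot"]).as_matrix()[:2,1];print(s["position"],np.arctan2(-m[1],-m[0]))
c,im=snap("wrist","w7.png")
M=R.from_euler("z",-.1967).as_matrix();o=np.array([500.4,-343.8,11])
for a in((-44,-102.5),(-44,102.5),(44,-102.5),(44,102.5)):
  u,v=proj(c,o+M@[*a,0]);print(a,round(u),round(v))
E
```

```text
clock: 26.5
position: [515.3, -297.0, 139.4]
ee_rot: [-0.643, 0.766, 0.001, -0.001]
contact_force: [0.4, -0.1, -3.9]
gripper_width: 49.3
grasp_force: 63.1
clock: 27.3
position: [500.7, -343.3, 141.1]
ee_rot: [-0.635, 0.773, -0.0, 0.0]
contact_force: [-0.5, -0.4, -4.7]
gripper_width: 49.3
grasp_force: 63.1
[ 500.69329253 -343.29211381  141.12044394] -0.19577586567791905
(-44, -102.5) 335 58
(-44, 102.5) 325 291
(44, -102.5) 222 58
(44, 102.5) 232 291
```

View pics/w7.png

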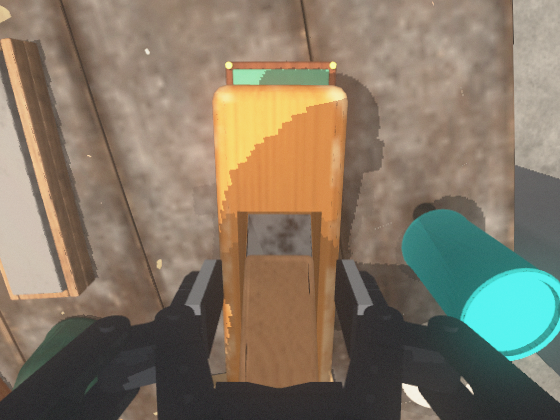

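```bash
python3 -m handwheel '[{"x":0,"y":0,"z":-0.1,"ax":0,"ay":0,"az":0},{"x":0,"y":0,"z":-0.15,"ax":0,"ay":0,"az":0},{"x":0,"y":0,"z":-0.13,"ax":0,"ay":0,"az":0},{"x":0,"y":0,"z":-0.1,"ax":0,"ay":0,"az":0},{"x":0,"y":0,"z":-0.06,"ax":0,"ay":0,"az":0},{"x":0,"y":0,"z":-0.03,"ax":0,"ay":0,"az":0},{"x":0,"y":0,"z":0,"ax":0,"ay":0,"az":0},{"x":0,"y":0,"z":0,"ax":0,"ay":0,"az":0}]'
python3 -m handwheel '[{"x":0,"y":0,"z":0,"ax":0,"ay":0,"az":0},{"x":0,"y":0,"z":0,"ax":0,"ay":0,"az":0},{"x":0,"y":0,"z":0,"ax":0,"ay":0,"az":0},{"x":0,"y":0,"z":0,"ax":0,"ay":0,"az":0},{"x":0,"y":0,"z":0,"ax":0,"ay":0,"az":0},{"x":0,"y":0,"z":0.15,"ax":0,"ay":0,"az":0},{"x":0,"y":0,"z":0.2,"ax":0,"ay":0,"az":0},{"x":0,"y":0,"z":0.25,"ax":0,"ay":0,"az":0}]' 1
python3 -m handwheel '[{"x":0,"y":0,"z":0.25,"ax":0,"ay":0,"az":0},{"x":0,"y":0.2,"z":0.1,"ax":0,"ay":0,"az":-0.05},{"x":0,"y":0.2,"z":0,"ax":0,"ay":0,"az":-0.06},{"x":0,"y":0.22,"z":0,"ax":0,"ay":0,"az":-0.08},{"x":0,"y":0.22,"z":0,"ax":0,"ay":0,"az":-0.08},{"x":0,"y":0.22,"z":0,"ax":0,"ay":0,"az":-0.08},{"x":0,"y":0.22,"z":0,"ax":0,"ay":0,"az":-0.08},{"x":0,"y":0.22,"z":0,"ax":0,"ay":0,"az":-0.08}]'
python3 - <<'E'
from h import *
s=arm.read_state();m=R.from_quat(s["ee_rot"]).as_matrix()[:2,1];print(s["position"],np.arctan2(-m[1],-m[0]))
c,im=snap("top","t2.png")
M=R.from_euler("z",-.1967).as_matrix();o=np.array([500.4,-343.8,59])
for a in((-26,-82.5),(-26,82.5),(26,-82.5),(26,82.5)):
  u,v=proj(c,o+M@[*a,0]);print(a,round(u*4-340*4),round(v*4-180*4))
cv2.imwrite("pics/v6.png",cv2.resize(im[180:255,340:450,::-1],None,fx=4,fy=4,interpolation=cv2.INTER_CUBIC))
E
```

```text
clock: 28.15
position: [501.4, -344.3, 28.2]
ee_rot: [-0.634, 0.773, -0.001, 0.001]
contact_force: [0.4, 1.1, -1.7]
gripper_width: 49.3
grasp_force: 63.5
clock: 28.95
position: [499.0, -343.4, 146.5]
ee_rot: [-0.634, 0.773, 0.002, -0.001]
contact_force: [1.4, -0.3, 0.2]
gripper_width: 85.7
grasp_force: 0.0
clock: 29.75
position: [500.0, -42.3, 217.3]
ee_rot: [-0.28, 0.96, -0.0, 0.0]
contact_force: [-0.2, 0.4, -0.3]
gripper_width: 85.3
grasp_force: 0.0
[499.96539698 -42.3210252  217.30174553] -1.0033257403746494
(-26, -82.5) 367 207
(-26, 82.5) 122 164
(26, -82.5) 377 130
(26, 82.5) 133 87
```

View pics/v6.png

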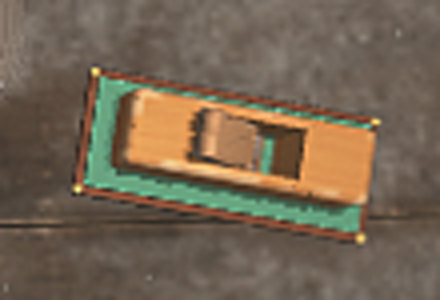

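The plane sits on the rest with its corners within about 1 px of the centred prediction. Next I'll return the nail tin.

```bash
python3 -m handwheel '[{"x":-0.02,"y":0.22,"z":0,"ax":0,"ay":0,"az":-0.05},{"x":-0.02,"y":0.22,"z":0,"ax":0,"ay":0,"az":-0.05},{"x":-0.02,"y":0.22,"z":0,"ax":0,"ay":0,"az":-0.05},{"x":-0.02,"y":0.22,"z":0,"ax":0,"ay":0,"az":-0.05},{"x":-0.02,"y":0.22,"z":0,"ax":0,"ay":0,"az":-0.05},{"x":-0.02,"y":0.22,"z":0,"ax":0,"ay":0,"az":-0.05},{"x":-0.02,"y":0.22,"z":0,"ax":0,"ay":0,"az":-0.04},{"x":-0.02,"y":0.22,"z":0,"ax":0,"ay":0,"az":0}]'
python3 -m handwheel '[{"x":-0.02,"y":0.2,"z":0,"ax":0,"ay":0,"az":0},{"x":-0.02,"y":0.16,"z":0,"ax":0,"ay":0,"az":0},{"x":-0.022,"y":0.098,"z":0,"ax":0,"ay":0,"az":0},{"x":0,"y":0,"z":0,"ax":0,"ay":0,"az":0},{"x":0,"y":0,"z":0,"ax":0,"ay":0,"az":0},{"x":0,"y":0,"z":0,"ax":0,"ay":0,"az":0},{"x":0,"y":0,"z":0,"ax":0,"ay":0,"az":0},{"x":0,"y":0,"z":0,"ax":0,"ay":0,"az":0}]'
python3 - <<'E'
from h import *
s=arm.read_state();m=R.from_quat(s["ee_rot"]).as_matrix()[:2,1];print(s["position"],m)
E
```

```text
clock: 30.6
position: [467.8, 309.7, 217.3]
ee_rot: [-0.019, 1.0, 0.0, 0.0]
contact_force: [1.3, -0.3, 0.3]
gripper_width: 85.6
grasp_force: 0.0
clock: 31.4
position: [456.2, 398.7, 217.4]
ee_rot: [-0.019, 1.0, 0.0, 0.0]
contact_force: [0.6, -0.5, -0.3]
gripper_width: 85.4
grasp_force: 0.0
[456.2263061  398.6984514  217.41217009] [-0.0373938   0.99930054]
```

```bash
python3 -m handwheel '[{"x":-0.003,"y":0.012,"z":-0.13,"ax":0,"ay":0,"az":0},{"x":0,"y":0,"z":-0.2,"ax":0,"ay":0,"az":0},{"x":0,"y":0,"z":-0.2,"ax":0,"ay":0,"az":0},{"x":0,"y":0,"z":-0.2,"ax":0,"ay":0,"az":0},{"x":0,"y":0,"z":-0.15,"ax":0,"ay":0,"az":0},{"x":0,"y":0,"z":-0.1,"ax":0,"ay":0,"az":0},{"x":0,"y":0,"z":0,"ax":0,"ay":0,"az":0},{"x":0,"y":0,"z":0,"ax":0,"ay":0,"az":0}]'
python3 -m handwheel '[{"x":0,"y":0,"z":0,"ax":0,"ay":0,"az":0},{"x":0,"y":0,"z":0,"ax":0,"ay":0,"az":0},{"x":0,"y":0,"z":0,"ax":0,"ay":0,"az":0},{"x":0,"y":0,"z":0,"ax":0,"ay":0,"az":0},{"x":0,"y":0,"z":0,"ax":0,"ay":0,"az":0},{"x":0,"y":0,"z":0,"ax":0,"ay":0,"az":0},{"x":0,"y":0,"z":0,"ax":0,"ay":0,"az":0},{"x":0,"y":0,"z":0,"ax":0,"ay":0,"az":0}]' -1
python3 -m handwheel '[{"x":0,"y":0,"z":0.03,"ax":0,"ay":0,"az":0},{"x":0,"y":0,"z":0.08,"ax":0,"ay":0,"az":0},{"x":0,"y":0,"z":0.15,"ax":0,"ay":0,"az":0},{"x":0,"y":0,"z":0.2,"ax":0,"ay":0,"az":0},{"x":0,"y":0,"z":0.2,"ax":0,"ay":0,"az":0},{"x":0,"y":0,"z":0.15,"ax":0,"ay":0,"az":0},{"x":0,"y":0,"z":0.09,"ax":0,"ay":0,"az":0},{"x":0,"y":0,"z":0,"ax":0,"ay":0,"az":0}]'
```

```text
clock: 32.2
position: [455.9, 402.1, 21.6]
ee_rot: [-0.019, 1.0, 0.0, 0.0]
contact_force: [1.1, 0.2, 0.9]
gripper_width: 85.4
grasp_force: 0.0
clock: 33.0
position: [456.3, 402.8, 23.9]
ee_rot: [-0.02, 1.0, 0.001, 0.001]
contact_force: [-0.0, -2.4, 5.0]
gripper_width: 62.0
grasp_force: 63.8
clock: 33.8
position: [456.2, 403.2, 204.8]
ee_rot: [-0.019, 1.0, 0.003, 0.002]
contact_force: [0.6, -0.5, -3.6]
gripper_width: 61.9
grasp_force: 66.5
```

```bash
python3 -m handwheel '[{"x":0.03,"y":-0.1,"z":0,"ax":0,"ay":0,"az":0},{"x":0.04,"y":-0.15,"z":0,"ax":0,"ay":0,"az":0},{"x":0.05,"y":-0.2,"z":0,"ax":0,"ay":0,"az":0},{"x":0.05,"y":-0.22,"z":0,"ax":0,"ay":0,"az":0},{"x":0.05,"y":-0.22,"z":0,"ax":0,"ay":0,"az":0},{"x":0.05,"y":-0.22,"z":0,"ax":0,"ay":0,"az":0},{"x":0.04,"y":-0.2,"z":0,"ax":0,"ay":0,"az":0},{"x":0.03,"y":-0.13,"z":0,"ax":0,"ay":0,"az":0}]'
python3 -m handwheel '[{"x":0.012,"y":-0.08,"z":0,"ax":0,"ay":0,"az":0},{"x":0,"y":-0.04,"z":0,"ax":0,"ay":0,"az":0},{"x":0,"y":0,"z":0,"ax":0,"ay":0,"az":0},{"x":0,"y":0,"z":0,"ax":0,"ay":0,"az":0},{"x":0,"y":0,"z":-0.1,"ax":0,"ay":0,"az":0},{"x":0,"y":0,"z":-0.15,"ax":0,"ay":0,"az":0},{"x":0,"y":0,"z":-0.2,"ax":0,"ay":0,"az":0},{"x":0,"y":0,"z":-0.15,"ax":0,"ay":0,"az":0}]'
python3 -c "
from bench import arm
for _ in range(5): arm.get_image('top'); print(arm.read_state()['position'])"
```

```text
clock: 34.6
position: [521.7, 110.3, 199.0]
ee_rot: [-0.018, 1.0, -0.001, -0.002]
contact_force: [-0.4, 0.3, -3.5]
gripper_width: 61.9
grasp_force: 66.5
clock: 35.4
position: [524.7, 91.2, 79.1]
ee_rot: [-0.02, 1.0, -0.0, -0.001]
contact_force: [0.3, -0.7, -3.2]
gripper_width: 62.3
grasp_force: 66.5
[521.41642636  90.00612606  74.28693342]
[522.06328194  89.85862083  76.77653882]
[524.51236555  90.48602869  79.54675026]
[526.35106444  90.99169009  81.50558285]
[527.23751066  91.24308144  82.63172681]
```

```bash
python3 -m handwheel '[{"x":0,"y":0,"z":-0.1,"ax":0,"ay":0,"az":0},{"x":0,"y":0,"z":-0.1,"ax":0,"ay":0,"az":0},{"x":0,"y":0,"z":-0.06,"ax":0,"ay":0,"az":0},{"x":0,"y":0,"z":-0.035,"ax":0,"ay":0,"az":0},{"x":0,"y":0,"z":0,"ax":0,"ay":0,"az":0},{"x":0,"y":0,"z":0,"ax":0,"ay":0,"az":0},{"x":0,"y":0,"z":0,"ax":0,"ay":0,"az":0},{"x":0,"y":0,"z":0,"ax":0,"ay":0,"az":0}]'
python3 -m handwheel '[{"x":0,"y":0,"z":0,"ax":0,"ay":0,"az":0},{"x":0,"y":0,"z":0,"ax":0,"ay":0,"az":0},{"x":0,"y":0,"z":0,"ax":0,"ay":0,"az":0},{"x":0,"y":0,"z":0,"ax":0,"ay":0,"az":0},{"x":0,"y":0,"z":0.1,"ax":0,"ay":0,"az":0},{"x":0,"y":0,"z":0.2,"ax":0,"ay":0,"az":0},{"x":0,"y":0,"z":0.25,"ax":0,"ay":0,"az":0},{"x":0,"y":0,"z":0.25,"ax":0,"ay":0,"az":0}]' 1
python3 -m handwheel '[{"x":0.01,"y":0.1,"z":0.1,"ax":0,"ay":0,"az":0},{"x":0.02,"y":0.18,"z":0,"ax":0,"ay":0,"az":0},{"x":0.03,"y":0.22,"z":0,"ax":0,"ay":0,"az":0},{"x":0.03,"y":0.22,"z":0,"ax":0,"ay":0,"az":0},{"x":0.03,"y":0.22,"z":0,"ax":0,"ay":0,"az":0},{"x":0.03,"y":0.22,"z":0,"ax":0,"ay":0,"az":0},{"x":0.02,"y":0.13,"z":0,"ax":0,"ay":0,"az":0},{"x":0,"y":0.035,"z":0,"ax":0,"ay":0,"az":0}]'
python3 -c "
from bench import arm
for _ in range(8): arm.get_image('top')
for _ in range(3): arm.get_image('top'); print(arm.read_state()['position'])"
```

```text
clock: 36.45
position: [527.1, 90.5, 23.9]
ee_rot: [-0.02, 1.0, 0.0, 0.002]
contact_force: [-2.2, -0.1, 6.8]
gripper_width: 62.1
grasp_force: 68.5
clock: 37.25
position: [525.2, 89.7, 183.4]
ee_rot: [-0.019, 1.0, -0.0, -0.001]
contact_force: [2.1, 1.2, -0.5]
gripper_width: 85.4
grasp_force: 0.0
clock: 38.05
position: [559.6, 357.8, 200.6]
ee_rot: [-0.021, 1.0, -0.0, -0.0]
contact_force: [0.0, -0.3, 0.0]
gripper_width: 85.5
grasp_force: 0.0
[559.82782042 354.00465891 202.53299992]
[559.83482936 354.19642355 202.47162088]
[559.83904407 354.34819307 202.39939252]
```

```bash
python3 -m handwheel '[{"x":0.002,"y":0.01,"z":-0.08,"ax":0,"ay":0,"az":0},{"x":0,"y":0,"z":-0.12,"ax":0,"ay":0,"az":0},{"x":0,"y":0,"z":-0.15,"ax":0,"ay":0,"az":0},{"x":0,"y":0,"z":-0.13,"ax":0,"ay":0,"az":0},{"x":0,"y":0,"z":-0.09,"ax":0,"ay":0,"az":0},{"x":0,"y":0,"z":-0.045,"ax":0,"ay":0,"az":0},{"x":0,"y":0,"z":0,"ax":0,"ay":0,"az":0},{"x":0,"y":0,"z":0,"ax":0,"ay":0,"az":0}]'
python3 -m handwheel '[{"x":0,"y":0,"z":0,"ax":0,"ay":0,"az":0},{"x":0,"y":0,"z":0,"ax":0,"ay":0,"az":0},{"x":0,"y":0,"z":0,"ax":0,"ay":0,"az":0},{"x":0,"y":0,"z":0,"ax":0,"ay":0,"az":0},{"x":0,"y":0,"z":0,"ax":0,"ay":0,"az":0},{"x":0,"y":0,"z":0,"ax":0,"ay":0,"az":0},{"x":0,"y":0,"z":0,"ax":0,"ay":0,"az":0},{"x":0,"y":0,"z":0,"ax":0,"ay":0,"az":0}]' -1
python3 -m handwheel '[{"x":0,"y":0,"z":0.03,"ax":0,"ay":0,"az":0},{"x":0,"y":0,"z":0.08,"ax":0,"ay":0,"az":0},{"x":0,"y":0,"z":0.12,"ax":0,"ay":0,"az":0},{"x":0,"y":0,"z":0.14,"ax":0,"ay":0,"az":0},{"x":0,"y":0,"z":0.12,"ax":0,"ay":0,"az":0},{"x":0,"y":0,"z":0.08,"ax":0,"ay":0,"az":0},{"x":0,"y":0,"z":0.03,"ax":0,"ay":0,"az":0},{"x":0,"y":-0.05,"z":0,"ax":0,"ay":0,"az":0}]'
python3 -m handwheel '[{"x":-0.01,"y":-0.1,"z":0,"ax":0,"ay":0,"az":0},{"x":-0.01,"y":-0.15,"z":0,"ax":0,"ay":0,"az":0},{"x":-0.01,"y":-0.2,"z":0,"ax":0,"ay":0,"az":0},{"x":-0.01,"y":-0.22,"z":0,"ax":0,"ay":0,"az":0},{"x":-0.01,"y":-0.22,"z":0,"ax":0,"ay":0,"az":0},{"x":-0.01,"y":-0.22,"z":0,"ax":0,"ay":0,"az":0},{"x":-0.01,"y":-0.22,"z":0,"ax":0,"ay":0,"az":0},{"x":-0.01,"y":-0.22,"z":0,"ax":0,"ay":0,"az":0}]'
python3 -m handwheel '[{"x":-0.01,"y":-0.22,"z":0,"ax":0,"ay":0,"az":0},{"x":-0.01,"y":-0.2,"z":0,"ax":0,"ay":0,"az":0},{"x":-0.01,"y":-0.15,"z":0,"ax":0,"ay":0,"az":0},{"x":-0.01,"y":-0.09,"z":0,"ax":0,"ay":0,"az":0},{"x":-0.008,"y":-0.04,"z":0,"ax":0,"ay":0,"az":0},{"x":0,"y":0,"z":0,"ax":0,"ay":0,"az":0},{"x":0,"y":0,"z":0,"ax":0,"ay":0,"az":0},{"x":0,"y":0,"z":0,"ax":0,"ay":0,"az":0}]'
python3 -c "
from bench import arm
for _ in range(5): arm.get_image('top')
for _ in range(3): arm.get_image('top'); print(arm.read_state()['position'])"
```

```text
clock: 39.4
position: [560.8, 357.4, 80.1]
ee_rot: [-0.019, 1.0, 0.0, 0.001]
contact_force: [-0.7, 0.9, 1.0]
gripper_width: 85.6
grasp_force: 0.0
clock: 40.2
position: [561.6, 358.0, 81.2]
ee_rot: [-0.02, 1.0, 0.001, 0.002]
contact_force: [1.4, 0.1, 5.3]
gripper_width: 63.3
grasp_force: 66.9
clock: 41.0
position: [559.6, 347.5, 198.5]
ee_rot: [-0.02, 1.0, 0.0, -0.0]
contact_force: [-0.2, -0.4, -3.2]
gripper_width: 63.4
grasp_force: 66.6
clock: 41.8
position: [542.0, 34.5, 197.2]
ee_rot: [-0.019, 1.0, -0.0, -0.002]
contact_force: [1.2, 0.2, -2.6]
gripper_width: 63.3
grasp_force: 66.5
clock: 42.6
position: [534.5, -102.1, 198.7]
ee_rot: [-0.02, 1.0, 0.0, -0.0]
contact_force: [-0.4, 0.1, -3.1]
gripper_width: 63.2
grasp_force: 66.6
[ 534.59710505 -102.55117894  199.04628527]
[ 534.55637409 -102.67283525  199.01433532]
[ 534.55025527 -102.74456865  199.02535242]
```

```bash
python3 -m handwheel '[{"x":0.003,"y":-0.006,"z":-0.1,"ax":0,"ay":0,"az":0},{"x":0,"y":0,"z":-0.15,"ax":0,"ay":0,"az":0},{"x":0,"y":0,"z":-0.15,"ax":0,"ay":0,"az":0},{"x":0,"y":0,"z":-0.1,"ax":0,"ay":0,"az":0},{"x":0,"y":0,"z":-0.06,"ax":0,"ay":0,"az":0},{"x":0,"y":0,"z":-0.035,"ax":0,"ay":0,"az":0},{"x":0,"y":0,"z":0,"ax":0,"ay":0,"az":0},{"x":0,"y":0,"z":0,"ax":0,"ay":0,"az":0}]'
python3 -m handwheel '[{"x":0,"y":0,"z":0,"ax":0,"ay":0,"az":0},{"x":0,"y":0,"z":0,"ax":0,"ay":0,"az":0},{"x":0,"y":0,"z":0,"ax":0,"ay":0,"az":0},{"x":0,"y":0,"z":0,"ax":0,"ay":0,"az":0},{"x":0,"y":0,"z":0.1,"ax":0,"ay":0,"az":0},{"x":0,"y":0,"z":0.2,"ax":0,"ay":0,"az":0},{"x":0,"y":0,"z":0.2,"ax":0,"ay":0,"az":0},{"x":0,"y":0,"z":0.2,"ax":0,"ay":0,"az":0}]' 1
python3 -m handwheel '[{"x":-0.03,"y":0.12,"z":0.03,"ax":0,"ay":0,"az":0},{"x":-0.04,"y":0.2,"z":0,"ax":0,"ay":0,"az":0},{"x":-0.04,"y":0.2,"z":0,"ax":0,"ay":0,"az":0},{"x":-0.04,"y":0.22,"z":0,"ax":0,"ay":0,"az":0},{"x":-0.04,"y":0.22,"z":0,"ax":0,"ay":0,"az":0},{"x":-0.04,"y":0.22,"z":0,"ax":0,"ay":0,"az":0},{"x":-0.04,"y":0.22,"z":0,"ax":0,"ay":0,"az":0},{"x":-0.04,"y":0.22,"z":0,"ax":0,"ay":0,"az":0}]' 0
python3 -m handwheel '[{"x":-0.03,"y":0.2,"z":0,"ax":0,"ay":0,"az":0},{"x":-0.02,"y":0.14,"z":0,"ax":0,"ay":0,"az":0},{"x":-0.005,"y":0.05,"z":0,"ax":0,"ay":0,"az":0},{"x":0,"y":0,"z":0,"ax":0,"ay":0,"az":0},{"x":0,"y":0,"z":0,"ax":0,"ay":0,"az":0},{"x":0,"y":0,"z":0,"ax":0,"ay":0,"az":0},{"x":0,"y":0,"z":0,"ax":0,"ay":0,"az":0},{"x":0,"y":0,"z":0,"ax":0,"ay":0,"az":0}]'
python3 - <<'E'
from h import *
for _ in range(5): arm.get_image('top')
print(arm.read_state()['position'])
c,im=snap("side","s7.png");x=im[130:330,150:360][:,:,::-1]
c,im=snap("wrist","w8.png")
cv2.imwrite("pics/v7.png",np.hstack([cv2.resize(x,(400,381)),cv2.resize(im[:300,100:430,::-1],(397,381))]))
E
```

```text
clock: 43.8
position: [536.3, -104.1, 81.2]
ee_rot: [-0.019, 1.0, -0.0, 0.001]
contact_force: [-0.4, 0.5, -0.6]
gripper_width: 63.7
grasp_force: 66.9
clock: 44.6
position: [534.8, -104.3, 221.6]
ee_rot: [-0.019, 1.0, -0.0, -0.0]
contact_force: [0.9, 0.7, -0.9]
gripper_width: 85.2
grasp_force: 0.0
clock: 45.4
position: [472.5, 221.5, 226.3]
ee_rot: [-0.019, 1.0, 0.0, 0.0]
contact_force: [0.7, -0.5, 0.3]
gripper_width: 42.9
grasp_force: 0.0
clock: 46.2
position: [462.4, 297.0, 226.2]
ee_rot: [-0.019, 1.0, 0.0, 0.0]
contact_force: [0.4, -0.2, 0.1]
gripper_width: 42.8
grasp_force: 0.0
[462.15416825 297.62568456 226.04575597]
```

View pics/v7.png

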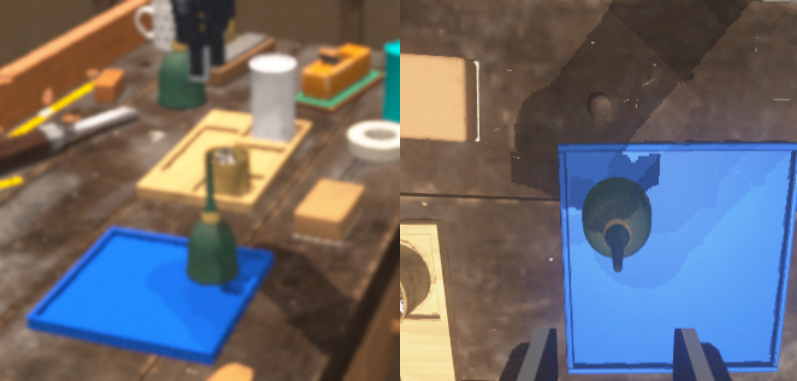

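```bash
python3 -m handwheel '[{"x":0,"y":0.002,"z":-0.1,"ax":0,"ay":0,"az":0},{"x":0,"y":0,"z":-0.15,"ax":0,"ay":0,"az":0},{"x":0,"y":0,"z":-0.15,"ax":0,"ay":0,"az":0},{"x":0,"y":0,"z":-0.12,"ax":0,"ay":0,"az":0},{"x":0,"y":0,"z":-0.07,"ax":0,"ay":0,"az":0},{"x":0,"y":0,"z":-0.02,"ax":0,"ay":0,"az":0},{"x":0,"y":0,"z":0,"ax":0,"ay":0,"az":0},{"x":0,"y":0,"z":0,"ax":0,"ay":0,"az":0}]'
python3 -m handwheel '[{"x":0,"y":0,"z":0,"ax":0,"ay":0,"az":0},{"x":0,"y":0,"z":0,"ax":0,"ay":0,"az":0},{"x":0,"y":0,"z":0,"ax":0,"ay":0,"az":0},{"x":0,"y":0,"z":0,"ax":0,"ay":0,"az":0},{"x":0,"y":0,"z":0,"ax":0,"ay":0,"az":0},{"x":0,"y":0,"z":0,"ax":0,"ay":0,"az":0},{"x":0,"y":0,"z":0,"ax":0,"ay":0,"az":0},{"x":0,"y":0,"z":0,"ax":0,"ay":0,"az":0}]' -1
python3 -m handwheel '[{"x":0,"y":0,"z":0.03,"ax":0,"ay":0,"az":0},{"x":0,"y":0,"z":0.08,"ax":0,"ay":0,"az":0},{"x":0,"y":0,"z":0.12,"ax":0,"ay":0,"az":0},{"x":0,"y":0,"z":0.14,"ax":0,"ay":0,"az":0},{"x":0,"y":0,"z":0.12,"ax":0,"ay":0,"az":0},{"x":0,"y":0,"z":0.08,"ax":0,"ay":0,"az":0},{"x":0,"y":0,"z":0.03,"ax":0,"ay":0,"az":0},{"x":0,"y":0,"z":0,"ax":0,"ay":0,"az":0}]'
python3 -m handwheel '[{"x":0.02,"y":-0.08,"z":0,"ax":0,"ay":0,"az":0},{"x":0.03,"y":-0.14,"z":0,"ax":0,"ay":0,"az":0},{"x":0.04,"y":-0.18,"z":0,"ax":0,"ay":0,"az":0},{"x":0.05,"y":-0.22,"z":0,"ax":0,"ay":0,"az":0},{"x":0.05,"y":-0.22,"z":0,"ax":0,"ay":0,"az":0},{"x":0.04,"y":-0.18,"z":0,"ax":0,"ay":0,"az":0},{"x":0.03,"y":-0.15,"z":0,"ax":0,"ay":0,"az":0},{"x":0.02,"y":-0.1,"z":0,"ax":0,"ay":0,"az":0}]'
python3 -m handwheel '[{"x":0.02,"y":-0.1,"z":0,"ax":0,"ay":0,"az":0},{"x":0.02,"y":-0.1,"z":0,"ax":0,"ay":0,"az":0},{"x":0.007,"y":-0.06,"z":0,"ax":0,"ay":0,"az":0},{"x":0,"y":0,"z":0,"ax":0,"ay":0,"az":0},{"x":0,"y":0,"z":0,"ax":0,"ay":0,"az":0},{"x":0,"y":0,"z":0,"ax":0,"ay":0,"az":0},{"x":0,"y":0,"z":0,"ax":0,"ay":0,"az":0},{"x":0,"y":0,"z":0,"ax":0,"ay":0,"az":0}]'
python3 -c "
from bench import arm
for _ in range(6): arm.get_image('top')
print(arm.read_state()['position'])"
```

```text
clock: 47.35
position: [462.7, 298.8, 105.0]
ee_rot: [-0.019, 1.0, 0.001, 0.001]
contact_force: [0.0, 0.2, -0.2]
gripper_width: 42.7
grasp_force: 0.0
clock: 48.15
position: [462.7, 298.8, 104.8]
ee_rot: [-0.019, 1.0, 0.001, 0.001]
contact_force: [-0.9, 1.2, 4.9]
gripper_width: 4.2
grasp_force: 59.2
clock: 48.95
position: [461.8, 298.0, 223.8]
ee_rot: [-0.019, 1.0, 0.0, -0.0]
contact_force: [-0.2, 0.1, -1.6]
gripper_width: 3.7
grasp_force: 58.7
clock: 49.75
position: [516.9, 41.2, 222.3]
ee_rot: [-0.018, 1.0, -0.001, -0.002]
contact_force: [-0.0, 0.4, -2.1]
gripper_width: 4.0
grasp_force: 58.7
clock: 50.55
position: [527.4, -7.2, 224.0]
ee_rot: [-0.02, 1.0, 0.0, 0.0]
contact_force: [-0.6, 0.2, -1.3]
gripper_width: 4.0
grasp_force: 58.7
[527.49286737  -7.69956375 224.0446214 ]
```

```bash
python3 -m handwheel '[{"x":0.005,"y":0,"z":-0.1,"ax":0,"ay":0,"az":0},{"x":0,"y":0,"z":-0.15,"ax":0,"ay":0,"az":0},{"x":0,"y":0,"z":-0.15,"ax":0,"ay":0,"az":0},{"x":0,"y":0,"z":-0.1,"ax":0,"ay":0,"az":0},{"x":0,"y":0,"z":-0.06,"ax":0,"ay":0,"az":0},{"x":0,"y":0,"z":-0.035,"ax":0,"ay":0,"az":0},{"x":0,"y":0,"z":0,"ax":0,"ay":0,"az":0},{"x":0,"y":0,"z":0,"ax":0,"ay":0,"az":0}]'
python3 -m handwheel '[{"x":0,"y":0,"z":0,"ax":0,"ay":0,"az":0},{"x":0,"y":0,"z":0,"ax":0,"ay":0,"az":0},{"x":0,"y":0,"z":0,"ax":0,"ay":0,"az":0},{"x":0,"y":0,"z":0,"ax":0,"ay":0,"az":0},{"x":0,"y":0,"z":0.1,"ax":0,"ay":0,"az":0},{"x":0,"y":0,"z":0.2,"ax":0,"ay":0,"az":0},{"x":0,"y":0,"z":0.2,"ax":0,"ay":0,"az":0},{"x":0,"y":0,"z":0.2,"ax":0,"ay":0,"az":0}]' 0
python3 -m handwheel '[{"x":0,"y":0.1,"z":0.2,"ax":0,"ay":0,"az":0},{"x":0,"y":0.2,"z":0,"ax":0,"ay":0,"az":0},{"x":0,"y":0.2,"z":0,"ax":0,"ay":0,"az":0},{"x":0,"y":0.2,"z":0,"ax":0,"ay":0,"az":0},{"x":0,"y":0.2,"z":0,"ax":0,"ay":0,"az":0},{"x":0,"y":0.2,"z":0,"ax":0,"ay":0,"az":0},{"x":0,"y":0.2,"z":0,"ax":0,"ay":0,"az":0},{"x":0,"y":0.1,"z":0,"ax":0,"ay":0,"az":0}]'
python3 - <<'E'
from h import *
for _ in range(10): arm.get_image('side')
c,im=snap("side","s8.png");x=im[130:330,180:390][:,:,::-1]
c,im=snap("top","t3.png")
cv2.imwrite("pics/v8.png",np.hstack([cv2.resize(x,(400,381)),cv2.resize(im[150:290,210:350,::-1],(381,381))]))
E
```

```text
clock: 51.65
position: [529.3, -7.6, 105.8]
ee_rot: [-0.019, 1.0, 0.0, 0.001]
contact_force: [-1.0, 0.8, -1.3]
gripper_width: 3.6
grasp_force: 58.8
clock: 52.45
position: [528.2, -7.9, 246.7]
ee_rot: [-0.019, 1.0, -0.0, 0.0]
contact_force: [0.5, 0.2, -0.1]
gripper_width: 42.6
grasp_force: 0.0
clock: 53.25
position: [528.1, 274.9, 284.5]
ee_rot: [-0.02, 1.0, 0.0, -0.0]
contact_force: [0.4, 0.5, -0.1]
gripper_width: 42.9
grasp_force: 0.0
```

View pics/v8.png

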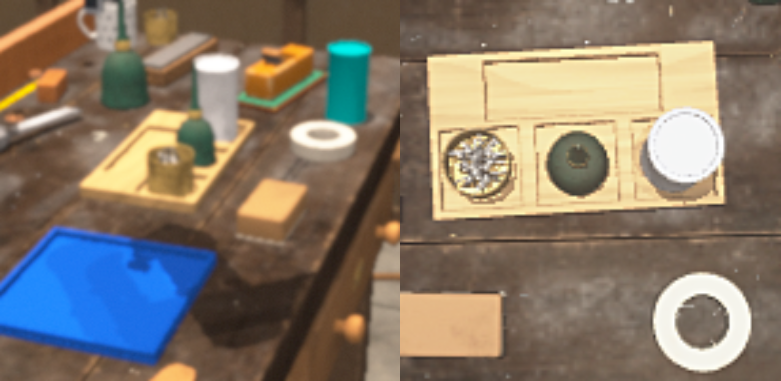

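All three stand upright in their original recesses, the plane is on its rest, and the bystanders haven't moved. I'm handing it in.

```bash
python3 -c "
from bench import arm
print(arm.job_done())"
```

```text
the job is handed in; nothing more can be done
None
```

The job is handed in: in the last pictures the plane lies centred on the green rest, and the white tin, oil can and nail tin stand upright in their original recesses with the tape roll and cork block untouched; the hand-in returned no verdict.

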